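# Clamp a shoe heel, punch it with the mallet, unclamp

## Robot

A 6-joint arm with a two-finger parallel gripper is mounted at the origin on the work surface. World frame = base frame: x ahead of the robot, y to its left, z up, the work surface at z = 0. Lengths are in m, angles in rad, forces in N, time in s.
With the tool pointing down it reaches from about 0.15 to 0.775 m from the base axis. Payload 6.1 kg.
Tool frame: the origin (TCP) lies midway between the tips of the shut fingers; the grasp point (between the pads) lies r.grasp_offset behind it (r.grasp_offset is the distance from the TCP to the grasp point, in m); z points along the fingers, y is the direction in which the jaws open and shut (so a half turn about z gives the same grasp; the last joint's range is limited). The gripper opens to 85 mm and grips with 20 to 120 N. Pads are 22 mm wide; open, the fingers measure 114 mm over their backs; the gripper's body (76 mm by 85 mm) begins 54 mm behind the grasp point. The pads swing forward as they close: fully open they stand 13 mm farther back than shut.
Start: joints at [1.214, 0.126, -0.04, 1.405, 0, 1.571], TCP at [0.183, 0.492, 0.231] pointing down, gripper open.
Joint ranges: [-2.72, 2.72], [-0.95, 1.95], [-1.27, 1.35], [-1.78, 2.02], [-1.46, 1.47], [-3.14, 3.14]. Speed limits (rad/s): [2.39, 2.39, 3.01, 3.14, 3.14, 3.14].

## Interface

Orientations are given as [roll, pitch, yaw] about the fixed x, y, z axes, in that order (R = Rz(yaw) Ry(pitch) Rx(roll)).
In Python, from station import r gives the robot as it stands.
- The arm moves only by the tool drive_tool, never from a script. Its arguments are lists of equal length, an entry for each row: "translation": the shift along the tool's x, y, z in m, a list of three; "rot": the turn, a rotation vector about the tool's x, y, z in rad, a list of three. A call has 1 to 12 rows; each row shifts and turns the pose as measured when the row begins, along the tool's axes as they then stand; what a row does not reach is not made up. A row lasts 1/12 s, in which the tool goes at most 41.7 mm and 7.16 degrees, less where a joint would pass 70% of its speed; a pose out of reach is approached as far as the arm can. A call with a gripper value outside its range is refused whole. "gripper" is the finger opening in m, from 0 to 0.0854, set as the call begins (left out, the last holds). The fingers move at their own pace and stop on an object; the grip force is fixed at half the most. Time passes only in rows, so rows that do not move let the fingers close. It gives the time, the measured TCP pose, the force and the opening at its end, in the units of the state.
- r.get_obs(): the state, without advancing time (a new reading comes with each control period).
- r.camera(name): name is "scene" or "top"; returns a dict with "img" (420x560x3 uint8, red, green, blue), "fx", "fy", "cx", "cy" (pixels), "position" and "attitude" of the camera in the world. Camera axes: x right, y down, z forward; pixel columns grow to the right and rows downward; lengths in m; the calibration is good to about 2 mm. A picture is of the moment at which its call begins. There is no depth.
- r.close_job(): hands the job in, once; it reports no verdict.
The state is a dict: "t": time; "q": joint angles; "dq": joint speeds; "joint_efforts": joint torques, N m; "position": TCP position; "tcp_rot": TCP orientation; "ft_force": force on the tool from outside, world axes, zero at the start; "torque": the same for the moment, N m; "finger_gap": finger opening in m.
Only numpy, scipy, OpenCV 4.12 (cv2) and the standard library are available. Lean on these libraries where they do the work, as an engineer would, in place of code of your own. Each camera call takes 0.05 s, during which the arm holds its last target.

## Task

The shoe heel in the jig must be marked. Swing the toggle clamp over centre so that it presses on the heel, fetch the mallet from under the shelf and with it knock the sprung punch fully down; then stand the mallet upright on a face of its head on the open bench, off the jig, and swing the clamp all the way back open. The heel stays seated in its nest throughout, and the other things on the bench are left where they are.

Things in the scene. Friction and masses are not known exactly. Their poses are not given: they have to be found in the camera images.
- heel: D-shaped stacked shoe heel block, loose: 68 long (x), 56 wide (y), 50 tall. Origin at the centre of its underside; +x points to its round end (radius 28, ends at x=+34), the flat end is at x=-34, sides flat from x=-34 to +6. Starts seated in the jig's nest.
- heel_round (a point): point at the round end of the heel (x=+34, on the underside).
- jig: fixed steel jig on a grey base plate, x -62 to +93, y -117 to +118, 12 thick. Origin on the bench, z up. Mouth to its -x, punch post at its +x end, toggle clamp at its +y end. Post 22 x 40, 106 tall, 78 behind the nest; its bracket arm (30 wide, z 88 to 106) reaches forward to x=+11 of the nest, over the heel's place (a seated heel's top is 62 above the bench).
- nest (a point): centre of the heel's place on the plate (jig x=-5, y=-55, z=12), axes as the jig's. A seated heel has its origin here, its +x along the jig's. Side walls 10 high, inner faces y=+-31, 8 thick, x=-23 to +29 of the nest, flared at the mouth to x=-45; back stop at x=+35, 22 high. The punch tip is 14 above a seated heel: the heel has room to slide only out of the mouth.
- clamp (a joint): toggle clamp angle (rad): about 0 = arm level, pad on the heel, handle upright; 1.75 = fully open: arm upright, leaning 10 deg to jig +y, handle out to jig +y. A spring throws it to either end from its centre at 0.8 (up to 0.4 N m). Starts open. One rigid L: arm 20 wide, 14 thick, reaching 140 from the pivot; handle 22 dia reaching 92, at right angles to the arm.
- clamp_pivot (a point): pivot of the clamp (fixed; jig x=-23, y=+80, z=80), its axis along the jig's x; the swing is in the jig's y-z plane, closing towards jig -y. Its two cheek plates reach z=92.
- clamp_handle (a point): point on the clamp handle's axis 85 from the pivot (7 from its end).
- clamp_pad (a point): centre of the pad's lower face, near the end of the clamp arm: 130 along the arm and 18 below its axis.
- punch (a joint): travel of the sprung punch (m): 0 = up, 0.012 = fully down; about 2 N starts it, 4.5 N holds it down; it springs back up.
- punch_top (a point): centre of the top face of the punch's head (28 dia), 126 above the bench when up; it moves straight down. It stands at jig x=+21, y=-55.
- mallet: wooden mallet standing on its head's face: head an upright cylinder 52 dia x 90 tall, origin at the centre of its lower face, z up. Handle 20 wide (y) x 26 tall, level, axis 45 above the face, along the mallet's -x to x=-105. About 0.33 kg, centre of mass at x=-12. Starts on the lower deck (35 up), head under the upper board and handle end 25 to 45 out past its front edge.
- shelf: fixed two-deck shelf on the bench, origin on the bench: lower deck 35 thick, x -70 to +70; upper board x -65 (front edge) to +5, both 310 wide in y, its underside 225 above the bench (190 over the deck), 16 thick, with stock on it to 300; on two posts 30 x 14 at x=-10, y=+-147. Open at front (-x) and back.
- jar: bystander: screw-top amber glass jar, 52 dia x 100 tall, standing under the shelf board beside the mallet; origin at its underside
- driver: bystander: screwdriver, 170 long, lying at the back; origin at its underside
- brush: bystander: brush lying on the bench; origin at its underside
- tin: bystander: low round metal tin, 72 dia x 35 tall; origin at its underside
- flask: bystander: black bottle, 60 dia x 170 tall, at the back; origin at its underside
- last: bystander: wooden shoe last, about 160 long, 80 tall; origin at its underside
Mind the look-alikes: they are no part of the job. Leave any blue or purple look-alike of the mallet alone.

How it is judged:
On the way, in this order (a step that is already met when the one before it is completed fails the run):
1. the clamp is over centre and presses on the heel in the nest (x of heel in the frame of nest between -0.008 and 0.004 m and y of heel in the frame of nest between -0.006 and 0.006 m and x of heel_round in the frame of nest above 0.025 m and angle between the x axis of heel and the x axis of jig, either way round below 0.12 rad and angle between heel's own z axis and vertical below 0.06 rad and z of heel in the frame of nest between -0.003 and 0.004 m and value of joint clamp below 0.06 rad and contact force between clamp and heel above 1 N), for 0.2 s.
2. the punch is knocked fully down by the mallet while the clamp holds the heel (all of step 1 and value of joint punch above 0.0095 m and contact force between mallet and punch above 1 N), for 0.02 s.
At the end, for the whole second after the job is handed in: The heel lies flat in the nest (within 8 mm along the jig, 6 mm across, 7 degrees, lifted under 4 mm); the clamp is fully open (above 1.6 rad); the punch is up; the mallet stands at rest on the bench on a face of its head (either), upright within 4.5 degrees (x of heel in the frame of nest between -0.008 and 0.004 m and y of heel in the frame of nest between -0.006 and 0.006 m and x of heel_round in the frame of nest above 0.025 m and angle between the x axis of heel and the x axis of jig, either way round below 0.12 rad and angle between heel's own z axis and vertical below 0.06 rad and z of heel in the frame of nest between -0.003 and 0.004 m and value of joint clamp above 1.6 rad and value of joint punch below 0.003 m and linear speed of each of mallet, heel below 0.02 m/s and ((angle between mallet's own z axis and vertical below 0.08 rad and height (world z) of mallet between -0.004 and 0.006 m) or (angle between mallet's own z axis and vertical above 3.06 rad and height (world z) of mallet between 0.086 and 0.096 m))); the robot touches nothing.
It fails at once if one of the bystanders is disturbed (moved more than 30 mm) (distance of any of jar, driver, brush, tin, flask, last from where it was at the start of the episode above 0.03 m).
It also fails if it takes over 72 s, if anything falls off the work surface, if the arm or the gripper's body presses on something with over 40 N, if the wrist force passes 120 N, or if a joint passes its speed limit or range.

## Working session

There is one attempt and no reset: what is moved stays moved. The work goes in short steps, Python scripts to look and compute and a tool call to move; the robot and the scene stay as the last step left them, time stands still between calls to the robot, and variables do not carry over. Pictures are saved under pics/ and viewed, and the job is handed in when it is done.

Besides the shell and the picture viewer there is one more tool, called after ">>>" as a command line: name --argument value ..., lists and objects as JSON in quotes. drive_tool: Moves the arm, as the interface text tells. Its arguments: {"type":"object","properties":{"translation":{"type":"array","items":{"type":"array","items":{"type":"number"}}},"rot":{"type":"array","items":{"type":"array","items":{"type":"number"}}},"gripper":{"type":"number"}},"required":["translation","rot"]}

```bash
ls; mkdir -p pics; python3 - <<'E'
from station import r
import cv2,json
print(r.get_obs(), r.grasp_offset)
for n in("scene","top"):
    c=r.camera(n); cv2.imwrite(f"pics/{n}0.png",cv2.resize(c["img"][:,:,::-1],(800,600),interpolation=cv2.INTER_CUBIC))
    print(n,{k:v for k,v in c.items() if k!="img"})
E
```

```text
pics
{'t': 0.0, 'q': array([ 1.21395547e+00,  1.26371393e-01, -4.06579682e-02,  1.40541039e+00,
        5.96338184e-06,  1.57079021e+00]), 'dq': array([-1.18495050e-04, -8.22633628e-04, -1.19688264e-03, -8.47738923e-04,
       -5.24186593e-05, -5.23083764e-04]), 'joint_efforts': array([ 2.11684484e-03, -4.35914683e+01,  3.52924776e+01,  1.72441226e-02,
        1.09532307e-04, -3.44855131e-06]), 'position': array([0.18323705, 0.4915202 , 0.23051013]), 'tcp_rot': array([-3.13994923e+00, -5.97343001e-06,  2.78475790e+00]), 'ft_force': array([ 0.56733458, -0.08412676,  0.84537128]), 'torque': array([-0.00509645, -0.00742041,  0.00714152]), 'finger_gap': 0.08545091634617928} 0.0187
scene {'fx': 488.2634853823455, 'fy': 488.2634853823455, 'cx': 276.4688144835539, 'cy': 206.080782086318, 'position': array([1.17521343, 0.0794711 , 1.14386478]), 'attitude': array([-2.55576386,  0.01535262,  1.5415233 ])}
top {'fx': 397.33344892275596, 'fy': 397.33344892275596, 'cx': 282.4661826279413, 'cy': 206.95249064795456, 'position': array([0.28820356, 0.09040809, 1.12288352]), 'attitude': array([-2.94778587, -0.02340339, -1.59163477])}
```

View pics/scene0.png

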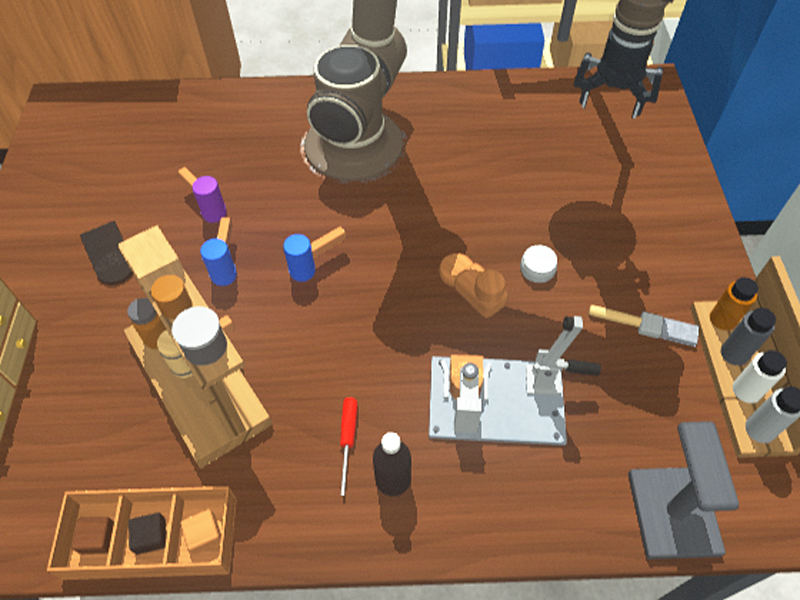

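View pics/top0.png

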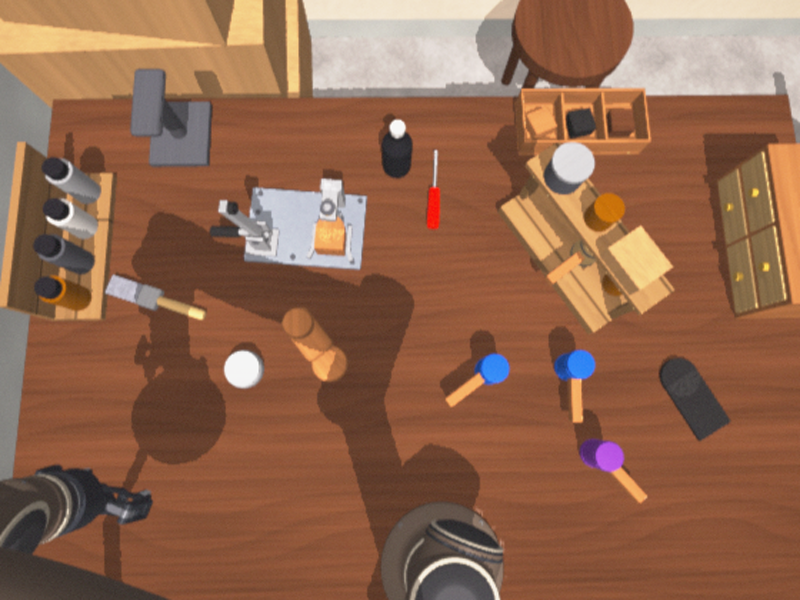

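```bash
cat > h.py <<'E'
import numpy as np,cv2
from scipy.spatial.transform import Rotation as R
from station import r
def cam(n):
    c=r.camera(n); c["R"]=R.from_euler("xyz",c["attitude"]).as_matrix(); return c
def ray(c,u,v):
    d=c["R"]@np.array([(u-c["cx"])/c["fx"],(v-c["cy"])/c["fy"],1]); return c["position"],d
def onz(c,u,v,z):
    p,d=ray(c,u,v); return p+d*(z-p[2])/d[2]
def proj(c,P):
    q=c["R"].T@(np.array(P,float)-c["position"]); return np.array([c["cx"]+c["fx"]*q[0]/q[2],c["cy"]+c["fy"]*q[1]/q[2]])
def tri(c1,a,c2,b):
    p1,d1=ray(c1,*a);p2,d2=ray(c2,*b)
    A=np.stack([d1,-d2],1);s=np.linalg.lstsq(A,p2-p1,rcond=None)[0]
    x,y=p1+s[0]*d1,p2+s[1]*d2;return (x+y)/2,np.linalg.norm(x-y)
E
python3 - <<'E'
from h import *
S=cam("scene");T=cam("top")
def crop(c,n,x0,y0,x1,y1):
    i=c["img"][y0:y1,x0:x1,::-1];k=min(800/(x1-x0),600/(y1-y0));i=cv2.resize(i,None,fx=k,fy=k,interpolation=cv2.INTER_CUBIC);cv2.imwrite(f"pics/{n}.png",i);print(n,k)
crop(S,"c_shelf_s",70,150,210,255+80)
crop(T,"c_shelf_t",340,90,480,195+45)
crop(S,"c_jig_s",290,210,430,315)
crop(T,"c_jig_t",140,110,280,215)
print(proj(S,[0,0,0])*800/560,proj(T,[0,0,0])*800/560,proj(T,[.183,.492,.231])*800/560)
E
```

```text
c_shelf_s 3.2432432432432434
c_shelf_t 4.0
c_jig_s 5.714285714285714
c_jig_t 5.714285714285714
[353.06088364 144.87158029] [441.46240738 564.95772614] [120.97761721 484.88412535]
```

View pics/c_shelf_s.png

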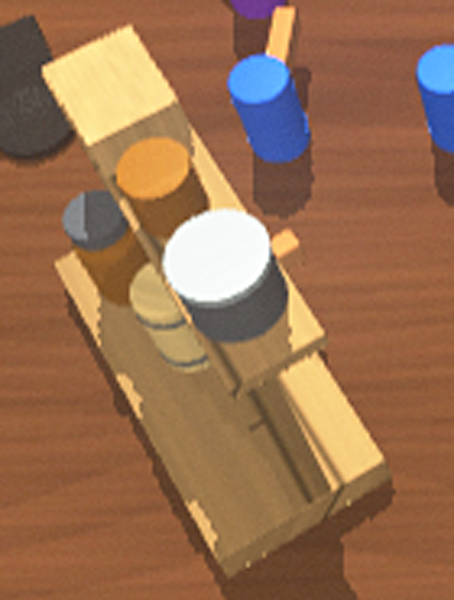

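View pics/c_shelf_t.png

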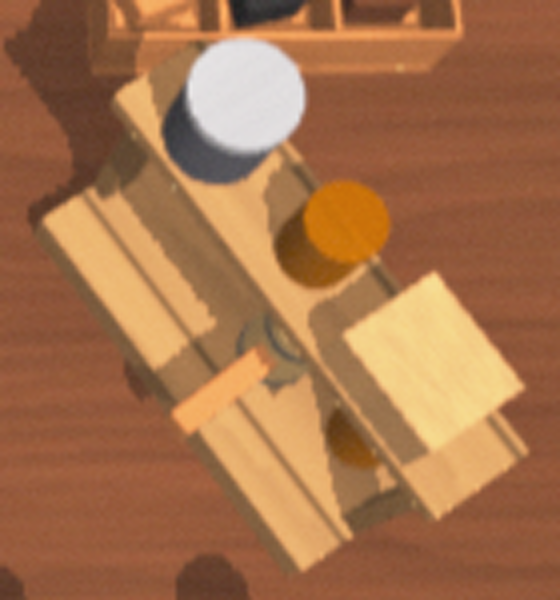

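View pics/c_jig_s.png

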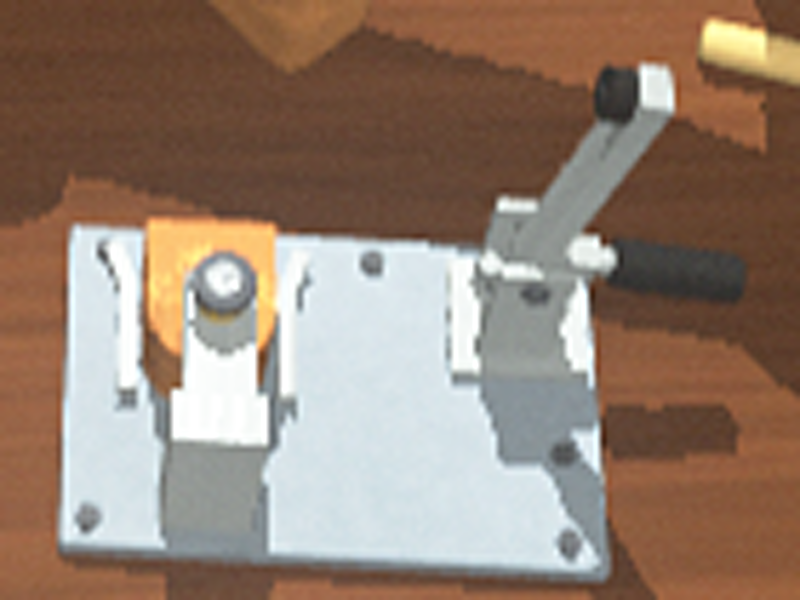

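View pics/c_jig_t.png

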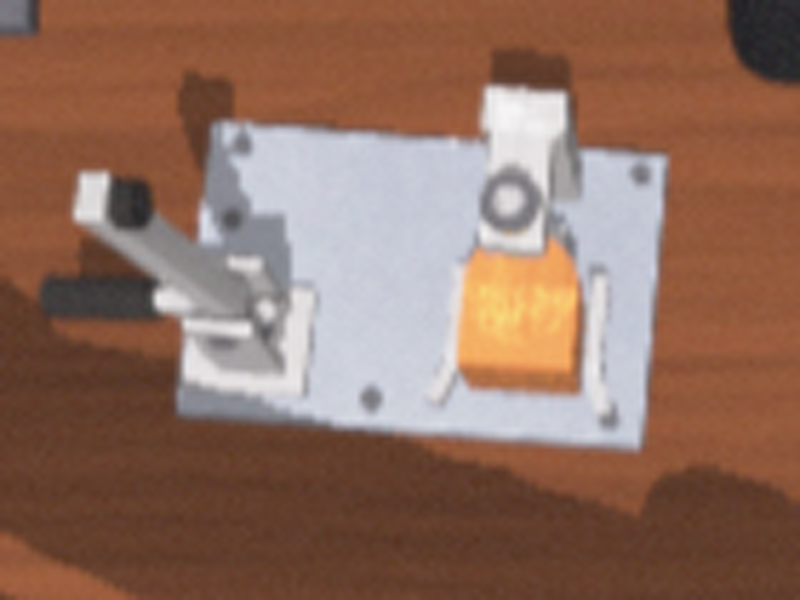

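```bash
cat > fit.py <<'E'
from h import *
S=cam("scene");T=cam("top")
def fit(L,W): # planar rigid
    L=np.array(L);W=np.array(W)[:,:2];l=L-L.mean(0);w=W-W.mean(0)
    a=np.arctan2((l[:,0]*w[:,1]-l[:,1]*w[:,0]).sum(),(l*w).sum())
    M=np.array([[np.cos(a),-np.sin(a)],[np.sin(a),np.cos(a)]]);t=W.mean(0)-M@L.mean(0)
    return a,t,np.abs(L@M.T+t-W).max()
def px(ox,oy,k,p): return (ox+p[0]/k-0.5+.5/k,oy+p[1]/k-.5+.5/k)
k=5.714
jt=[px(140,110,k,p) for p in[(213,122),(667,155),(642,450),(178,415)]]
L=[(.093,.118),(.093,-.117),(-.062,-.117),(-.062,.118)]
print("jig top",fit(L,[onz(T,*p,.012) for p in jt]))
js=[px(290,210,k,p) for p in[(605,578),(60,550),(72,226)]]
print("jig scene",fit(L[:3],[onz(S,*p,.012) for p in js]))
k=4
st=[px(340,90,k,p) for p in[(40,225),(300,570)]]
print("shelf top",fit([(-.07,.155),(-.07,-.155)],[onz(T,*p,.035) for p in st]))
bt=[px(340,90,k,p) for p in[(115,100),(435,520),(527,452)]]
print("board top",fit([(-.065,.155),(-.065,-.155),(.005,-.155)],[onz(T,*p,.241) for p in bt]))
for p in[(172,410),(192,433),(262,348),(273,368)]: print("handle",onz(T,*px(340,90,k,p),.093))
k=3.2432
for p in[(225,577),(335,505),(390,470),(55,260)]: print("deck s",onz(S,*px(70,150,k,p),.035))
E
python3 fit.py
```

```text
jig top (np.float64(-0.08885794504661104), array([0.63481634, 0.25671508]), np.float64(0.0011582674121807801))
jig scene (np.float64(-0.09765312018381832), array([0.6364161 , 0.25739011]), np.float64(0.002037401183433374))
shelf top (np.float64(-0.9864922266874819), array([ 0.58954273, -0.27969917]), np.float64(0.0023333675646237673))
board top (np.float64(-0.9933483357016476), array([ 0.58974263, -0.2802732 ]), np.float64(0.0023751698891127937))
handle [ 0.525945   -0.20700424  0.093     ]
handle [ 0.50998741 -0.21934416  0.093     ]
handle [ 0.56796898 -0.27118968  0.093     ]
handle [ 0.55392957 -0.27753524  0.093     ]
deck s [ 0.76891045 -0.24882756  0.035     ]
deck s [ 0.71637433 -0.1737565   0.035     ]
deck s [ 0.68989569 -0.13470859  0.035     ]
deck s [ 0.49498864 -0.42276329  0.035     ]
```

Look-alikes for the mallet (scene0.png pixels): blue-headed at (300,257), blue-headed at (217,262), purple-headed at (208,198). The natural-wood one with banded head sits under the shelf board, with its head at (178,350) and handle tip at (228,322), or (565,265) in top0. I choose that one, and the crop confirms a plain wood head with dark bands and its handle poking out of the shelf front. The clamp is open, its arm tip at scene (571,323) and its handle at (580,367). The heel is in the nest at (467,370).

```bash
cat >> h.py <<'E'
JA=-0.092; JT=np.array([.6356,.2570])
def jig(x,y,z): # mm -> world m
    c,s=np.cos(JA),np.sin(JA);x,y=x/1e3,y/1e3
    return np.array([JT[0]+c*x-s*y,JT[1]+s*x+c*y,z/1e3])
def tool(phi,al):
    f=np.array([np.cos(phi),np.sin(phi),0]);u=np.array([0,0,1.])
    z=np.cos(al)*f-np.sin(al)*u;x=-np.sin(al)*f-np.cos(al)*u
    return np.stack([x,np.cross(z,x),z],1)
def plan(p,Rm,n,rows=12):
    o=r.get_obs();R0=R.from_euler("xyz",o["tcp_rot"]).as_matrix();p0=np.array(o["position"])
    d=np.asarray(p)-p0;w=R.from_matrix(R0.T@Rm).as_rotvec()
    print("now",p0.round(4),"dist mm/row",(1e3*np.linalg.norm(d)/n).round(1),"deg/row",np.degrees(np.linalg.norm(w)/n).round(2),"q",o["q"].round(2),"t",round(o["t"],2))
    T=[];Ri=R0
    for i in range(n):
        T.append((Ri.T@d/n).round(4).tolist()); Ri=Ri@R.from_rotvec(w/n).as_matrix()
    for i in range(0,n,12): print("T",T[i:i+12]);
    print("rot",(w/n).round(4).tolist(),"x",n)
def crop(c,n,x0,y0,x1,y1):
    i=c["img"][y0:y1,x0:x1,::-1];k=min(800/(x1-x0),600/(y1-y0));cv2.imwrite(f"pics/{n}.png",cv2.resize(i,None,fx=k,fy=k,interpolation=cv2.INTER_CUBIC));print(n,k)
E
python3 - <<'E'
from h import *
S=cam("scene");T=cam("top")
hsv=cv2.cvtColor(T["img"],cv2.COLOR_RGB2HSV)
sub=hsv[160:205,375:415]; 
print(hsv[185,390:396],hsv[195,405],hsv[170,380])
m=cv2.inRange(hsv,(8,120,190),(15,200,255));M=np.zeros_like(m);M[165:205,375:415]=m[165:205,375:415]
cs,_=cv2.findContours(M,cv2.RETR_EXTERNAL,cv2.CHAIN_APPROX_NONE);c=max(cs,key=cv2.contourArea)
b=cv2.boxPoints(cv2.minAreaRect(c));print(cv2.contourArea(c));
for p in b: print(p,onz(T,*p,.093))
k=3.2432
def px(ox,oy,k,p): return (ox+p[0]/k,oy+p[1]/k)
print("jar lid s",onz(S,*px(70,150,k,(95,215)),.135))
print("mallet headtop s", onz(S,*px(70,150,k,(160,295)),.125))
print("jar bottom t",onz(T,*px(340,90,4,(328,435)),.05))
print("punch t",onz(T,*px(140,110,5.714,(512,200)),.126),"punch s",onz(S,*px(290,210,5.714,(225,280)),.126),jig(21,-55,126))
a=px(140,110,5.714,(92,197));b=px(290,210,5.714,(656,88));print("armtip",tri(T,a,S,b),jig(-23,105,218))
E
```

```text
[[ 14 137 168]
 [ 13 141 175]
 [ 12 158 210]
 [ 14 156 236]
 [ 15 151 243]
 [ 16 148 244]] [ 16 137 225] [ 17 133 235]
208.5
[381.71698 196.49057] [ 0.5140194  -0.20372839  0.093     ]
[388.47168 172.84906] [ 0.57917648 -0.22664861  0.093     ]
[417.52826 181.15094] [ 0.55486288 -0.30389733  0.093     ]
[410.77356 204.79245] [ 0.4901571  -0.28008987  0.093     ]
jar lid s [ 0.51850489 -0.3532965   0.135     ]
mallet headtop s [ 0.5846278  -0.29697961  0.125     ]
jar bottom t [ 0.51524052 -0.3285315   0.05      ]
punch t [0.65162538 0.19856897 0.126     ] punch s [0.65235853 0.20248493 0.126     ] [0.65145833 0.20030332 0.126     ]
armtip (array([0.62222974, 0.3642803 , 0.21645787]), np.float64(0.002009022874013536)) [0.62234365 0.36366897 0.218     ]
```

```bash
python3 - <<'E'
from h import *
plan(jig(-12,165,155),tool(JA,np.pi/4),24)
E
```

```text
now [0.1833 0.4919 0.2312] dist mm/row 19.5 deg/row 1.97 q [ 1.21  0.13 -0.04  1.41 -0.    1.57] t 0.4
T [[-0.0188, 0.0039, 0.0032], [-0.0187, 0.0037, 0.0038], [-0.0186, 0.0035, 0.0044], [-0.0185, 0.0033, 0.005], [-0.0184, 0.0031, 0.0057], [-0.0182, 0.0028, 0.0063], [-0.018, 0.0026, 0.0069], [-0.0178, 0.0024, 0.0075], [-0.0176, 0.0022, 0.008], [-0.0173, 0.002, 0.0086], [-0.0171, 0.0018, 0.0092], [-0.0168, 0.0015, 0.0097]]
T [[-0.0165, 0.0013, 0.0103], [-0.0161, 0.0011, 0.0108], [-0.0158, 0.0009, 0.0114], [-0.0154, 0.0007, 0.0119], [-0.015, 0.0005, 0.0124], [-0.0146, 0.0003, 0.0128], [-0.0142, 0.0, 0.0133], [-0.0138, -0.0002, 0.0138], [-0.0133, -0.0004, 0.0142], [-0.0128, -0.0006, 0.0146], [-0.0123, -0.0008, 0.015], [-0.0118, -0.0009, 0.0154]]
rot [-0.0043, -0.0325, -0.0105] x 24
```

>>> drive_tool --gripper 0.0 --translation '[[-0.0188,0.0039,0.0032],[-0.0187,0.0037,0.0038],[-0.0186,0.0035,0.0044],[-0.0185,0.0033,0.005],[-0.0184,0.0031,0.0057],[-0.0182,0.0028,0.0063],[-0.018,0.0026,0.0069],[-0.0178,0.0024,0.0075],[-0.0176,0.0022,0.008],[-0.0173,0.002,0.0086],[-0.0171,0.0018,0.0092],[-0.0168,0.0015,0.0097]]' --rot '[[-0.0043,-0.0325,-0.0105],[-0.0043,-0.0325,-0.0105],[-0.0043,-0.0325,-0.0105],[-0.0043,-0.0325,-0.0105],[-0.0043,-0.0325,-0.0105],[-0.0043,-0.0325,-0.0105],[-0.0043,-0.0325,-0.0105],[-0.0043,-0.0325,-0.0105],[-0.0043,-0.0325,-0.0105],[-0.0043,-0.0325,-0.0105],[-0.0043,-0.0325,-0.0105],[-0.0043,-0.0325,-0.0105]]'

```text
t: 1.4
position: [0.4197, 0.4575, 0.1947]
tcp_rot: [3.113, 0.409, 2.916]
ft_force: [-0.9, -0.0, 0.2]
finger_gap: -0.0
```

```bash
python3 - <<'E'
from h import *
plan(jig(-12,165,155),tool(JA,np.pi/4),12)
E
```

```text
now [0.4197 0.4575 0.1947] dist mm/row 18.8 deg/row 1.88 q [ 1.    0.16 -0.14  1.1  -0.37  1.19] t 1.4
T [[-0.0156, 0.0009, 0.0104], [-0.0153, 0.0007, 0.0109], [-0.0149, 0.0006, 0.0114], [-0.0146, 0.0004, 0.0118], [-0.0142, 0.0002, 0.0123], [-0.0138, -0.0, 0.0127], [-0.0134, -0.0002, 0.0131], [-0.013, -0.0004, 0.0135], [-0.0126, -0.0005, 0.0139], [-0.0121, -0.0007, 0.0143], [-0.0117, -0.0009, 0.0147], [-0.0112, -0.0011, 0.015]]
rot [-0.0039, -0.0312, -0.0097] x 12
```

>>> drive_tool --translation '[[-0.0156,0.0009,0.0104],[-0.0153,0.0007,0.0109],[-0.0149,0.0006,0.0114],[-0.0146,0.0004,0.0118],[-0.0142,0.0002,0.0123],[-0.0138,0.0,0.0127],[-0.0134,-0.0002,0.0131],[-0.013,-0.0004,0.0135],[-0.0126,-0.0005,0.0139],[-0.0121,-0.0007,0.0143],[-0.0117,-0.0009,0.0147],[-0.0112,-0.0011,0.015]]' --rot '[[-0.0039,-0.0312,-0.0097],[-0.0039,-0.0312,-0.0097],[-0.0039,-0.0312,-0.0097],[-0.0039,-0.0312,-0.0097],[-0.0039,-0.0312,-0.0097],[-0.0039,-0.0312,-0.0097],[-0.0039,-0.0312,-0.0097],[-0.0039,-0.0312,-0.0097],[-0.0039,-0.0312,-0.0097],[-0.0039,-0.0312,-0.0097],[-0.0039,-0.0312,-0.0097],[-0.0039,-0.0312,-0.0097]]'

```text
t: 2.4
position: [0.6492, 0.4203, 0.1554]
tcp_rot: [-3.134, 0.803, 3.061]
ft_force: [-0.7, 1.1, -0.2]
finger_gap: -0.0001
```

```bash
python3 - <<'E'
from h import *
plan(jig(-12,-10,155),tool(JA,np.pi/4),20)
S=cam("scene");crop(S,"s1",250,150,450,300)
E
```

```text
now [0.6492 0.4203 0.1554] dist mm/row 8.7 deg/row 0.05 q [ 0.79  0.22 -0.35  0.41 -0.59  0.69] t 2.4
T [[0.0004, -0.0087, -0.0004], [0.0004, -0.0087, -0.0004], [0.0004, -0.0087, -0.0004], [0.0004, -0.0087, -0.0004], [0.0004, -0.0087, -0.0004], [0.0004, -0.0087, -0.0004], [0.0004, -0.0087, -0.0004], [0.0004, -0.0087, -0.0004], [0.0004, -0.0087, -0.0004], [0.0004, -0.0087, -0.0004], [0.0004, -0.0087, -0.0004], [0.0004, -0.0087, -0.0004]]
T [[0.0004, -0.0087, -0.0004], [0.0004, -0.0087, -0.0004], [0.0004, -0.0087, -0.0004], [0.0004, -0.0087, -0.0004], [0.0004, -0.0087, -0.0004], [0.0004, -0.0087, -0.0004], [0.0004, -0.0087, -0.0004], [0.0004, -0.0087, -0.0004]]
rot [0.0, 0.0009, 0.0004] x 20
s1 4.0
```

View pics/s1.png

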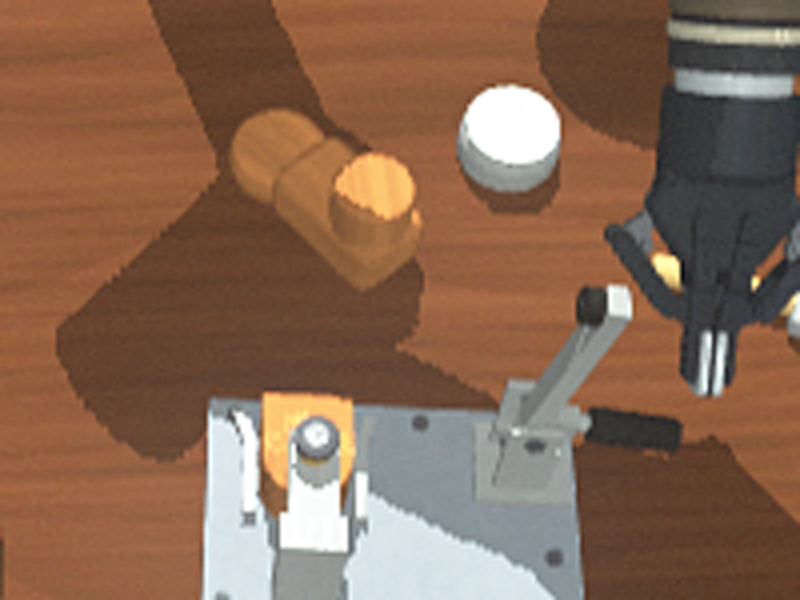

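Picture s1: the shut fingers are at crop (710,390), clear on the +y side of the upright clamp arm (tip at (605,300)). The handle lies below and the heel is seated at (308,430). I'll sweep toward -y.

>>> drive_tool --translation '[[0.0004,-0.0087,-0.0004],[0.0004,-0.0087,-0.0004],[0.0004,-0.0087,-0.0004],[0.0004,-0.0087,-0.0004],[0.0004,-0.0087,-0.0004],[0.0004,-0.0087,-0.0004],[0.0004,-0.0087,-0.0004],[0.0004,-0.0087,-0.0004],[0.0004,-0.0087,-0.0004],[0.0004,-0.0087,-0.0004],[0.0004,-0.0087,-0.0004],[0.0004,-0.0087,-0.0004]]' --rot '[[0,0,0],[0,0,0],[0,0,0],[0,0,0],[0,0,0],[0,0,0],[0,0,0],[0,0,0],[0,0,0],[0,0,0],[0,0,0],[0,0,0]]'

```text
t: 3.45
position: [0.6312, 0.3123, 0.1556]
tcp_rot: [3.135, 0.8, 3.06]
ft_force: [0.7, 4.1, -0.9]
finger_gap: -0.0003
```

```bash
python3 - <<'E'
from h import *
plan(jig(-12,-10,155),tool(JA,np.pi/4),10)
S=cam("scene");crop(S,"s2",250,150,450,300)
E
```

```text
now [0.6312 0.3123 0.1556] dist mm/row 6.5 deg/row 0.12 q [ 0.66  0.05 -0.56  0.3  -0.5   0.57] t 3.45
T [[0.0003, -0.0065, -0.0002], [0.0003, -0.0065, -0.0002], [0.0003, -0.0065, -0.0002], [0.0003, -0.0065, -0.0002], [0.0003, -0.0065, -0.0002], [0.0002, -0.0065, -0.0002], [0.0002, -0.0065, -0.0002], [0.0002, -0.0065, -0.0002], [0.0002, -0.0065, -0.0002], [0.0002, -0.0065, -0.0001]]
rot [0.0014, 0.0015, 0.0007] x 10
s2 4.0
```

View pics/s2.png

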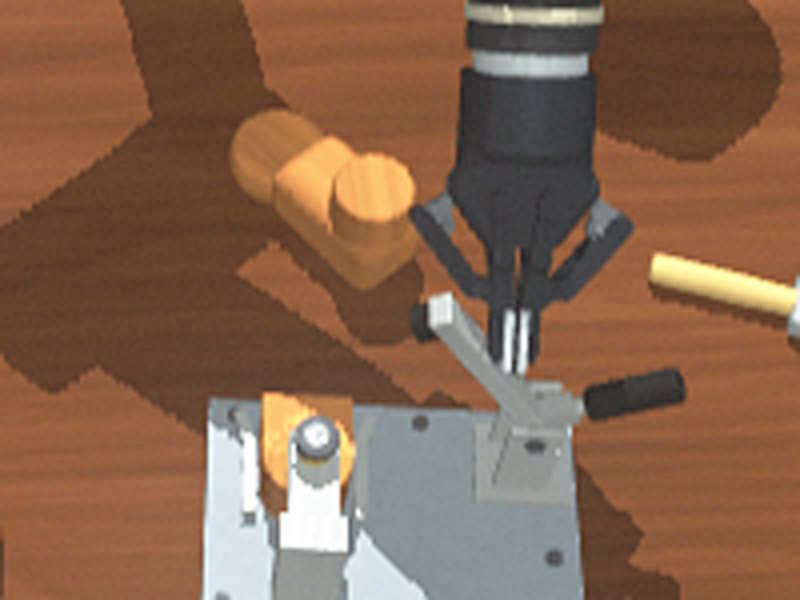

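Picture s2: the arm (tip at crop (440,310)) is swinging over in front of the fingers. I'll carry on past centre.

>>> drive_tool --translation '[[0.0003,-0.0065,-0.0002],[0.0003,-0.0065,-0.0002],[0.0003,-0.0065,-0.0002],[0.0003,-0.0065,-0.0002],[0.0003,-0.0065,-0.0002],[0.0002,-0.0065,-0.0002],[0.0002,-0.0065,-0.0002],[0.0002,-0.0065,-0.0002],[0.0002,-0.0065,-0.0002],[0.0002,-0.0065,-0.0001],[0,0,0],[0,0,0]]' --rot '[[0,0,0],[0,0,0],[0,0,0],[0,0,0],[0,0,0],[0,0,0],[0,0,0],[0,0,0],[0,0,0],[0,0,0],[0,0,0],[0,0,0]]'

```text
t: 4.5
position: [0.6214, 0.2334, 0.1548]
tcp_rot: [-3.138, 0.802, 3.057]
ft_force: [0.1, 0.7, 0.1]
finger_gap: -0.0001
```

```bash
python3 - <<'E'
from h import *
S=cam("scene");crop(S,"s3",250,150,450,300)
E
```

```text
s3 4.0
```

View pics/s3.png

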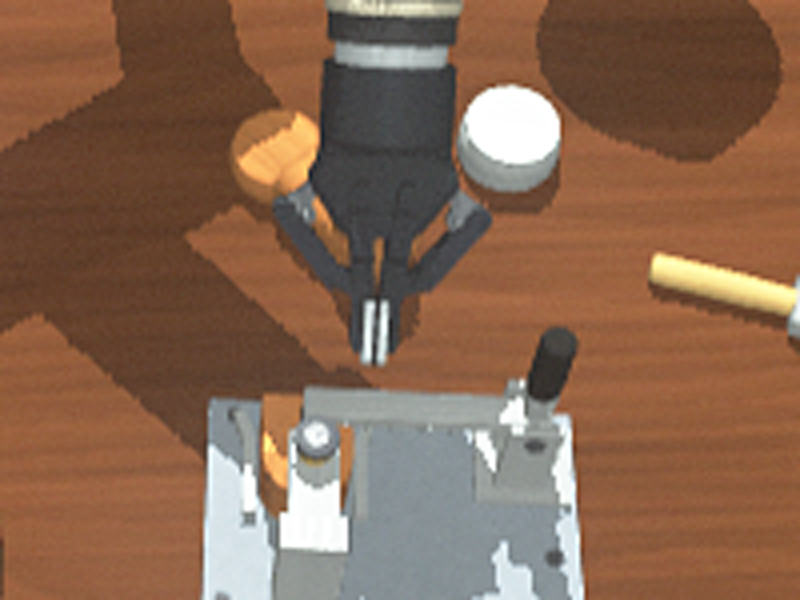

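Picture s3: the clamp is shut, with its arm level on the heel (end at crop (310,405)) and its handle upright (555,350). The heel is still in place. Next I measure the mallet more closely.

```bash
python3 - <<'E'
from h import *
T=cam("top");crop(T,"t4",370,160,430,205)
S=cam("scene");crop(S,"s4",90,200,170,260)
E
```

```text
t4 13.333333333333334
s4 10.0
```

View pics/t4.png

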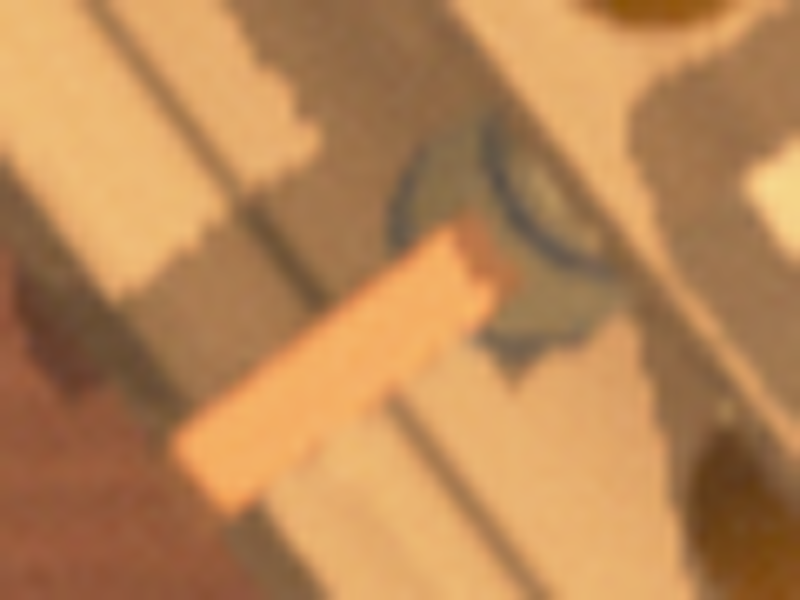

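View pics/s4.png

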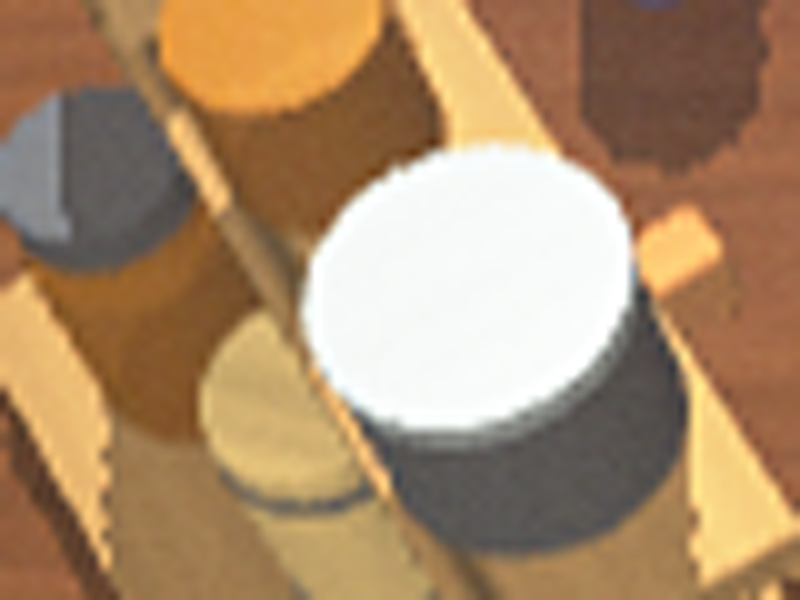

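```bash
python3 - <<'E'
from h import *
T=cam("top");S=cam("scene")
P=[onz(T,370+a/13.333-.5,160+b/13.333-.5,.093)[:2] for a,b in[(175,440),(230,515),(455,220),(505,295)]]
for p in P: print(p)
e=(P[0]+P[1])/2;f=(P[2]+P[3])/2;d=(f-e);print(e,np.linalg.norm(P[0]-P[1]),np.linalg.norm(d),np.arctan2(d[1],d[0]))
a=np.arctan2(d[1],d[0]);u=np.array([np.cos(a),np.sin(a)]);print("head",e+.105*u)
for v in(405,420): 
  h=onz(S,90+30.0-.5,200+v/10-.5,.125)[:2];print("head s",h,np.arctan2(*(h-e)[::-1]),np.linalg.norm(h-e))
for a,b in[(690,207),(722,245)]: print("end s",onz(S,90+a/10-.5,200+b/10-.5,.093)[:2])
# check head predicted edges
h=e+.105*u
for t in(0,90,180,270): print(proj(S,[h[0]+.026*np.cos(np.radians(t)),h[1]+.026*np.sin(np.radians(t)),.125])*10-[900,2000])
E
```

```text
[ 0.524913   -0.20693313]
[ 0.50933892 -0.21694381]
[ 0.56977249 -0.26724699]
[ 0.55394794 -0.27617903]
[ 0.51712596 -0.21193847] 0.01851393528022091 0.07466022505543272 -0.9283307866783643
head [ 0.58003894 -0.29600367]
head s [ 0.58197889 -0.29697382] -0.919242865919653 0.1069435001738901
head s [ 0.58614066 -0.29635603] -0.8854516197475714 0.1090383085739132
end s [ 0.50894509 -0.21764299]
end s [ 0.5206474  -0.20832024]
[284.06661264 487.90078896]
[408.15444051 389.28418964]
[315.98957228 300.10426053]
[192.27561532 396.42670061]
```

```bash
python3 - <<'E'
from h import *
T=cam("top")
for n,p in dict(blue1=(493,370),blue2=(575,365),purple=(605,455)).items(): print(n,onz(T,p[0]*.7,p[1]*.7,.09))
A=tool(-.92,np.pi/4);g=np.array([.5394,-.2414,.080]);print("pre",g+A[:,2]*(.0187-.12))
plan(g+A[:,2]*(.0187-.12)+[-.05,0,.03],A,24)
E
```

```text
blue1 [ 0.35029529 -0.09755454  0.09      ]
blue2 [ 0.35644475 -0.2481758   0.09      ]
purple [ 0.19689258 -0.28911533  0.09      ]
pre [ 0.49600515 -0.18441112  0.15162992]
now [0.6215 0.2343 0.1548] dist mm/row 19.0 deg/row 1.99 q [ 0.55 -0.05 -0.67  0.25 -0.44  0.48] t 4.8
T [[0.0033, -0.018, -0.0049], [0.0028, -0.0182, -0.0045], [0.0024, -0.0184, -0.004], [0.0019, -0.0185, -0.0035], [0.0015, -0.0186, -0.0031], [0.001, -0.0187, -0.0026], [0.0006, -0.0188, -0.0022], [0.0001, -0.0189, -0.0017], [-0.0004, -0.0189, -0.0012], [-0.0008, -0.0189, -0.0008], [-0.0013, -0.0189, -0.0003], [-0.0017, -0.0189, 0.0002]]
T [[-0.0022, -0.0188, 0.0006], [-0.0027, -0.0187, 0.0011], [-0.0031, -0.0186, 0.0016], [-0.0036, -0.0185, 0.002], [-0.004, -0.0184, 0.0025], [-0.0045, -0.0182, 0.0029], [-0.0049, -0.018, 0.0034], [-0.0054, -0.0178, 0.0038], [-0.0058, -0.0175, 0.0042], [-0.0062, -0.0173, 0.0047], [-0.0066, -0.017, 0.0051], [-0.0071, -0.0167, 0.0055]]
rot [0.0247, 0.0007, 0.0244] x 24
```

>>> drive_tool --translation '[[0,0,-0.03],[0,0,-0.03],[0.0033,-0.018,-0.0049],[0.0028,-0.0182,-0.0045],[0.0024,-0.0184,-0.004],[0.0019,-0.0185,-0.0035],[0.0015,-0.0186,-0.0031],[0.001,-0.0187,-0.0026],[0.0006,-0.0188,-0.0022],[0.0001,-0.0189,-0.0017],[-0.0004,-0.0189,-0.0012],[-0.0008,-0.0189,-0.0008]]' --rot '[[0,0,0],[0,0,0],[0.0247,0.0007,0.0244],[0.0247,0.0007,0.0244],[0.0247,0.0007,0.0244],[0.0247,0.0007,0.0244],[0.0247,0.0007,0.0244],[0.0247,0.0007,0.0244],[0.0247,0.0007,0.0244],[0.0247,0.0007,0.0244],[0.0247,0.0007,0.0244],[0.0247,0.0007,0.0244]]'

```text
t: 5.8
position: [0.4952, 0.0497, 0.205]
tcp_rot: [-3.133, 0.79, 2.683]
ft_force: [0.4, 0.6, -0.7]
finger_gap: 0.0
```

```bash
python3 - <<'E'
from h import *
A=tool(-.92,np.pi/4);g=np.array([.5394,-.2414,.080])
plan(g+A[:,2]*(.0187-.12),A,12)
E
```

```text
now [0.4952 0.0497 0.205 ] dist mm/row 20.0 deg/row 2.17 q [ 0.44 -0.35 -0.76  0.61 -0.6   0.73] t 5.8
T [[-0.003, -0.0174, 0.0095], [-0.0034, -0.017, 0.0099], [-0.0039, -0.0167, 0.0104], [-0.0044, -0.0163, 0.0108], [-0.0048, -0.0159, 0.0112], [-0.0052, -0.0154, 0.0116], [-0.0056, -0.015, 0.012], [-0.006, -0.0145, 0.0124], [-0.0064, -0.014, 0.0128], [-0.0068, -0.0135, 0.0132], [-0.0072, -0.0129, 0.0135], [-0.0075, -0.0123, 0.0138]]
rot [0.0265, 0.0005, 0.0271] x 12
```

>>> drive_tool --gripper 0.05 --translation '[[-0.003,-0.0174,0.0095],[-0.0034,-0.017,0.0099],[-0.0039,-0.0167,0.0104],[-0.0044,-0.0163,0.0108],[-0.0048,-0.0159,0.0112],[-0.0052,-0.0154,0.0116],[-0.0056,-0.015,0.012],[-0.006,-0.0145,0.0124],[-0.0064,-0.014,0.0128],[-0.0068,-0.0135,0.0132],[-0.0072,-0.0129,0.0135],[-0.0075,-0.0123,0.0138]]' --rot '[[0.0265,0.0005,0.0271],[0.0265,0.0005,0.0271],[0.0265,0.0005,0.0271],[0.0265,0.0005,0.0271],[0.0265,0.0005,0.0271],[0.0265,0.0005,0.0271],[0.0265,0.0005,0.0271],[0.0265,0.0005,0.0271],[0.0265,0.0005,0.0271],[0.0265,0.0005,0.0271],[0.0265,0.0005,0.0271],[0.0265,0.0005,0.0271]]'

```text
t: 6.8
position: [0.4806, -0.207, 0.1535]
tcp_rot: [3.131, 0.788, 2.165]
ft_force: [0.7, 0.7, 1.0]
finger_gap: 0.0499
```

```bash
python3 - <<'E'
from h import *
A=tool(-.92,np.pi/4);g=np.array([.5394,-.2414,.080])
plan(g+A[:,2]*.0187,A,10)
T=cam("top");crop(T,"t5",330,120,430,195)
S=cam("scene");crop(S,"s5",80,100,220,205)
E
```

```text
now [ 0.4806 -0.207   0.1535] dist mm/row 11.8 deg/row 0.28 q [-0.1  -0.28 -0.83  0.44 -0.57  0.7 ] t 6.8
T [[0.0009, 0.0029, 0.0114], [0.0009, 0.0029, 0.0114], [0.0009, 0.0028, 0.0115], [0.0008, 0.0028, 0.0115], [0.0008, 0.0028, 0.0115], [0.0008, 0.0027, 0.0115], [0.0008, 0.0027, 0.0115], [0.0008, 0.0027, 0.0115], [0.0008, 0.0027, 0.0115], [0.0008, 0.0026, 0.0115]]
rot [-0.003, 0.0002, -0.004] x 10
t5 8.0
s5 5.714285714285714
```

View pics/t5.png

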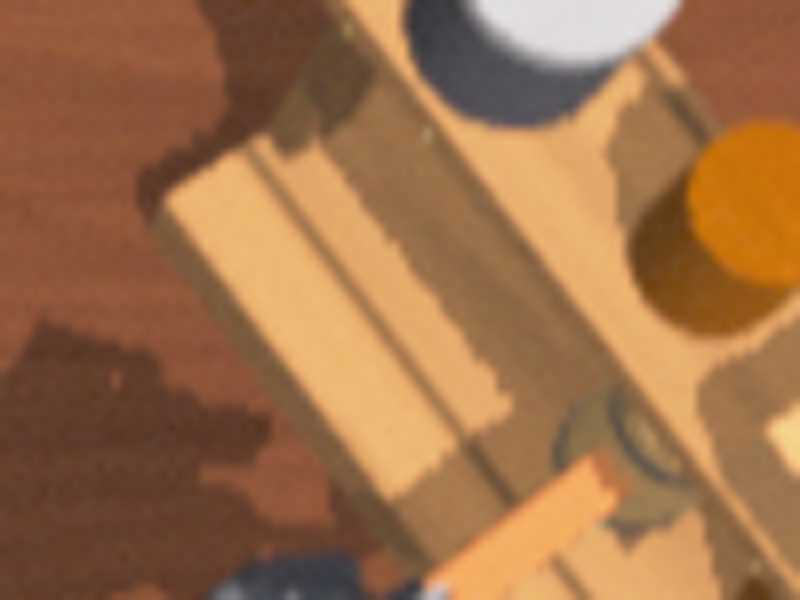

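View pics/s5.png

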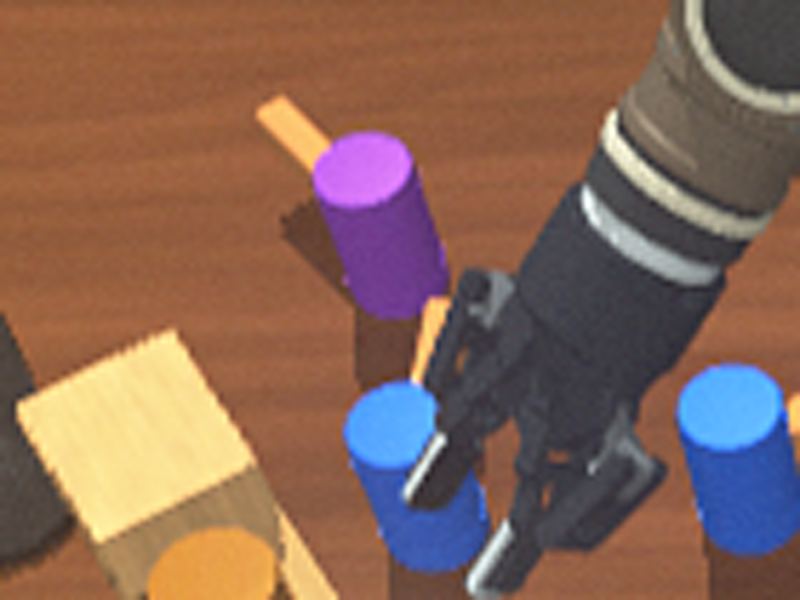

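Pictures t5 and s5: the open fingers (crop s5 (425,470) and (490,555)) are short of the handle and about 27 mm off to one side. I'll shift sideways, then go in.

>>> drive_tool --translation '[[0.002,0.007,0],[0.002,0.007,0],[0.002,0.007,0],[0.002,0.007,0],[0,0,0.012],[0,0,0.012],[0,0,0.012],[0,0,0.012]]' --rot '[[-0.003,0,-0.004],[-0.003,0,-0.004],[-0.003,0,-0.004],[-0.003,0,-0.004],[-0.003,0,-0.004],[-0.003,0,-0.004],[-0.003,0,-0.004],[-0.003,0,-0.004]]'

```text
t: 7.57
position: [0.5259, -0.208, 0.1157]
tcp_rot: [3.134, 0.79, 2.216]
ft_force: [-0.2, 0.3, -0.4]
finger_gap: 0.0499
```

```bash
python3 - <<'E'
from h import *
A=tool(-.92,np.pi/4);g=np.array([.5394,-.2414,.080])
plan(g+A[:,2]*.0187,A,6)
T=cam("top");crop(T,"t6",350,150,430,210)
E
```

```text
now [ 0.5259 -0.208   0.1157] dist mm/row 11.5 deg/row 0.07 q [-0.1  -0.16 -0.84  0.28 -0.54  0.64] t 7.57
T [[0.0002, -0.0016, 0.0114], [0.0002, -0.0016, 0.0114], [0.0001, -0.0016, 0.0114], [0.0001, -0.0016, 0.0114], [0.0001, -0.0016, 0.0114], [0.0001, -0.0016, 0.0114]]
rot [0.0006, 0.0008, -0.0006] x 6
t6 10.0
```

View pics/t6.png

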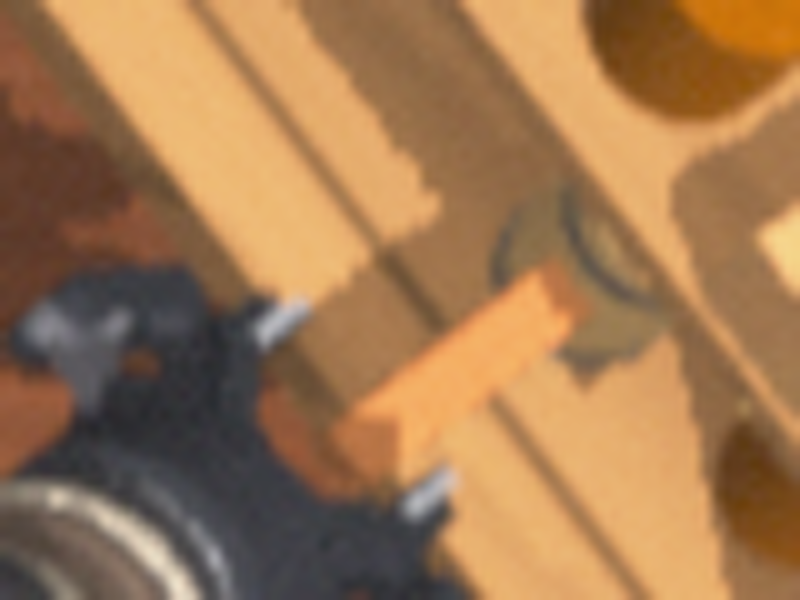

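Picture t6: the fingertips are at (280,325) and (430,495), straddling the handle end at (375,440). The remaining -y correction agrees with that. Going in and closing.

>>> drive_tool --translation '[[0,-0.005,0.003],[0,-0.005,0.006],[0,0,0.011],[0,0,0.012],[0,0,0.012],[0,0,0.012],[0,0,0.012]]' --rot '[[0,0,0],[0,0,0],[0,0,0],[0,0,0],[0,0,0],[0,0,0],[0,0,0]]'

```text
t: 8.2
position: [0.5495, -0.2507, 0.067]
tcp_rot: [3.133, 0.792, 2.222]
ft_force: [-0.2, 0.6, 0.4]
finger_gap: 0.0496
```

```bash
python3 - <<'E'
from h import *
A=tool(-.92,np.pi/4);g=np.array([.5394,-.2414,.080])
plan(g+A[:,2]*.0187,A,1)
T=cam("top");crop(T,"t7",350,150,430,210)
E
```

```text
now [ 0.5495 -0.2507  0.067 ] dist mm/row 2.4 deg/row 0.65 q [-0.2  -0.04 -0.88  0.08 -0.48  0.55] t 8.2
T [[0.0004, -0.0024, -0.0001]]
rot [0.0094, 0.0063, 0.0004] x 1
t7 10.0
```

View pics/t7.png

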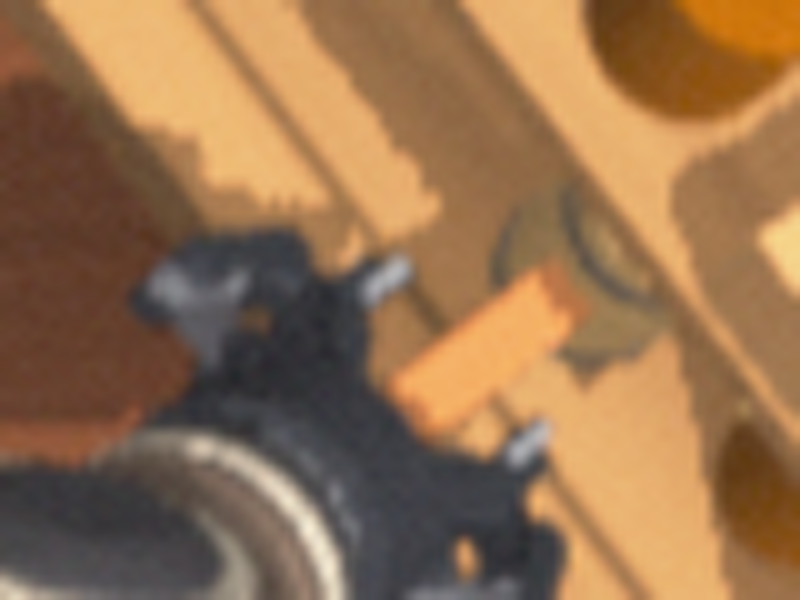

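Picture t7: the pads are at (390,280) and (530,445), centred on the handle. Closing.

>>> drive_tool --gripper 0.0 --translation '[[0,0,0],[0,0,0],[0,0,0],[0,0,0],[0,0,0],[0,0,0],[0,0,0],[-0.0035,0,-0.0035],[-0.0035,0,-0.0035],[-0.0035,0,-0.0035]]' --rot '[[0,0,0],[0,0,0],[0,0,0],[0,0,0],[0,0,0],[0,0,0],[0,0,0],[0,0,0],[0,0,0],[0,0,0]]'

```text
t: 9.08
position: [0.5455, -0.2486, 0.0786]
tcp_rot: [3.14, 0.783, 2.229]
ft_force: [-0.3, -0.1, -3.4]
finger_gap: 0.0196
```

```bash
python3 - <<'E'
from h import *
print(r.get_obs()["torque"])
A=tool(-.92,np.pi/4);p=r.get_obs()["position"];u=np.array([.606,-.796,0])
plan(p-.13*u+[0,0,.02],R.from_euler("xyz",r.get_obs()["tcp_rot"]).as_matrix(),12)
S=cam("scene");crop(S,"s8",80,180,200,270)
E
```

```text
[ 1.03654701  0.74635833 -0.01934046]
now [ 0.5455 -0.2486  0.0786] dist mm/row 11.0 deg/row 0.0 q [-0.2  -0.07 -0.86  0.13 -0.48  0.55] t 9.08
T [[0.0065, 0.0001, -0.0088], [0.0065, 0.0001, -0.0088], [0.0065, 0.0001, -0.0088], [0.0065, 0.0001, -0.0088], [0.0065, 0.0001, -0.0088], [0.0065, 0.0001, -0.0088], [0.0065, 0.0001, -0.0088], [0.0065, 0.0001, -0.0088], [0.0065, 0.0001, -0.0088], [0.0065, 0.0001, -0.0088], [0.0065, 0.0001, -0.0088], [0.0065, 0.0001, -0.0088]]
rot [0.0, 0.0, 0.0] x 12
s8 6.666666666666667
```

View pics/s8.png

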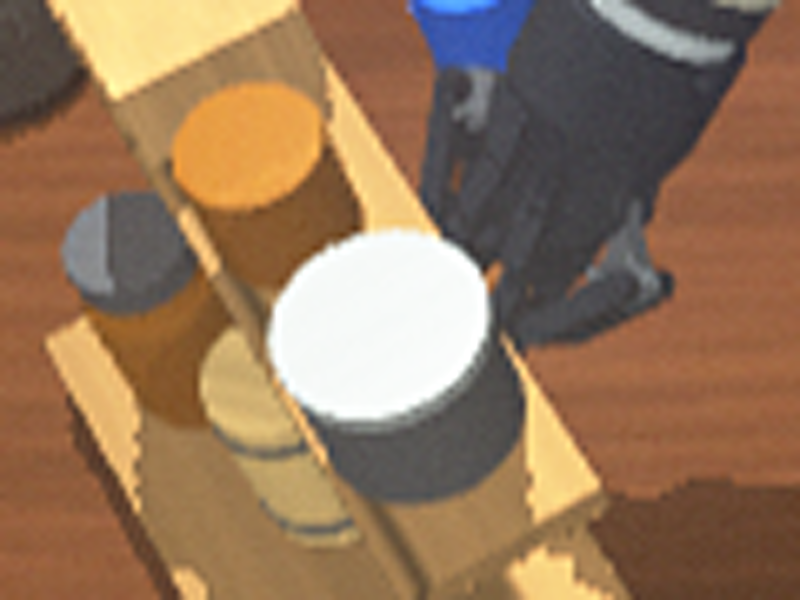

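Picture s8: the mallet is lifted off the deck (gap 19.6 mm, -3.4 N), the head is upright at (265,430) and the jar is undisturbed. Pulling out.

>>> drive_tool --translation '[[0.0065,0,-0.0088],[0.0065,0,-0.0088],[0.0065,0,-0.0088],[0.0065,0,-0.0088],[0.0065,0,-0.0088],[0.0065,0,-0.0088],[0.0065,0,-0.0088],[0.0065,0,-0.0088],[0.0065,0,-0.0088],[0.0065,0,-0.0088],[0.0065,0,-0.0088],[0.0065,0,-0.0088]]' --rot '[[0,0,0],[0,0,0],[0,0,0],[0,0,0],[0,0,0],[0,0,0],[0,0,0],[0,0,0],[0,0,0],[0,0,0],[0,0,0],[0,0,0]]'

```text
t: 10.13
position: [0.4577, -0.1361, 0.1021]
tcp_rot: [3.134, 0.786, 2.227]
ft_force: [-0.1, 0.0, -3.4]
finger_gap: 0.0193
```

```bash
python3 - <<'E'
from h import *
print(r.get_obs()["position"])
S=cam("scene");crop(S,"s9",80,120,260,255);T=cam("top");crop(T,"t9",330,130,450,220)
E
```

```text
[ 0.45771508 -0.1360607   0.102088  ]
s9 4.444444444444445
t9 6.666666666666667
```

View pics/s9.png

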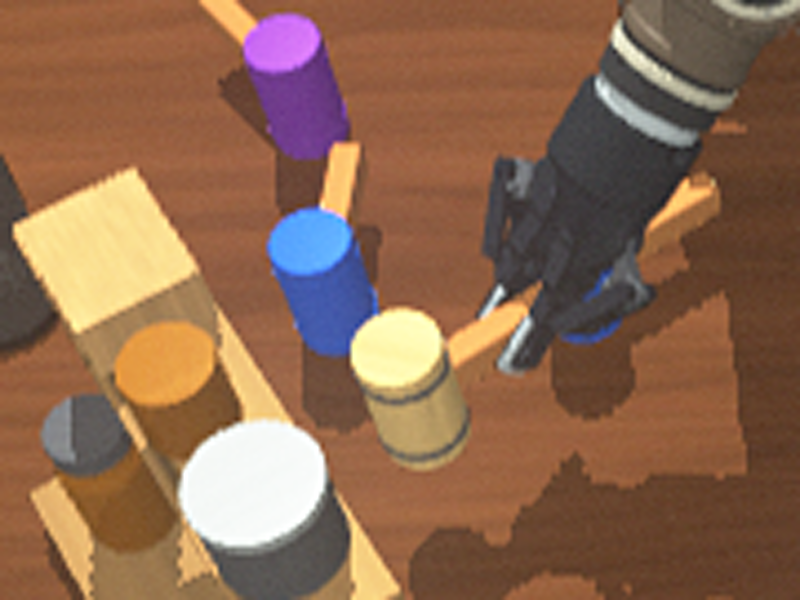

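View pics/t9.png

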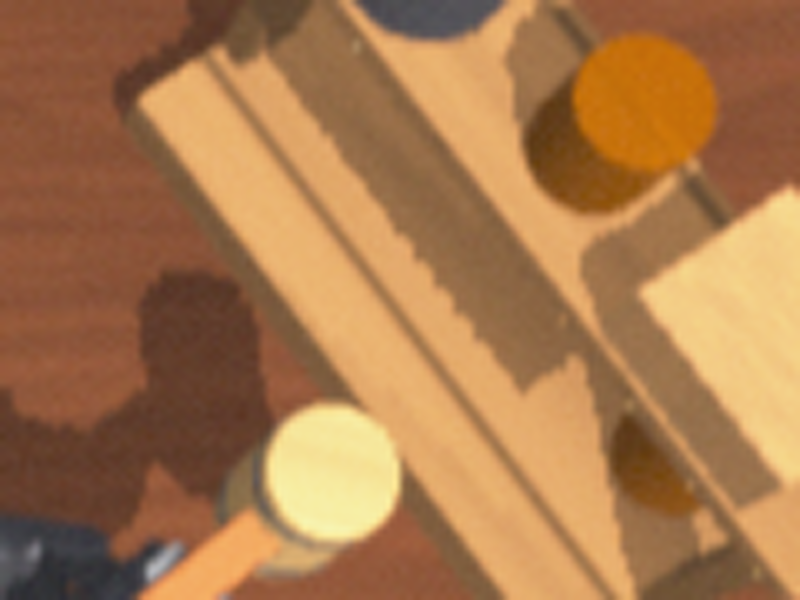

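```bash
python3 - <<'E'
from h import *
T=cam("top");S=cam("scene");o=r.get_obs();p=o["position"]
A=R.from_euler("xyz",o["tcp_rot"]).as_matrix()
a=(330+332/6.667-.5,130+474/6.667-.5);b=(80+398/4.444-.5,120+350/4.444-.5)
x,e=tri(T,a,S,b);print("headtop",x,e, onz(T,*a,.160),onz(S,*b,.16))
f=A[:,2]*[1,1,0];f/=np.linalg.norm(f);d=x-p;print("along",d@f,"left",d@np.array([-f[1],f[0],0]),"up",d[2], "phi",np.arctan2(f[1],f[0]))
print("flask cap",onz(T,397*.7,128*.7,.17),onz(S,392*.7,440*.7,.17))
E
```

```text
headtop [ 0.4889516  -0.17853159  0.16012976] 0.0014811997989670562 [ 0.48894994 -0.17779905  0.16      ] [ 0.48871186 -0.17933136  0.16      ]
along 0.05166562864613788 left -0.002394540475522718 up 0.0578875083965253 phi -0.9025725688157686
flask cap [0.78515308 0.06959316 0.17      ] [0.78571729 0.0715643  0.17      ]
```

Pictures s9 and t9: the mallet is free of the shelf and held level and upright, its head top at s9 (398,350). The blue ones and the jar are untouched. Now to above the punch.

```bash
python3 - <<'E'
from h import *
plan([.600,.1975,.205],tool(.1,np.pi/4),24)
E
```

```text
now [ 0.4588 -0.1365  0.1022] dist mm/row 15.7 deg/row 2.41 q [ 0.08 -0.28 -0.94  0.41 -0.63  0.83] t 10.33
T [[0.0022, 0.0132, -0.0082], [0.0018, 0.0135, -0.0078], [0.0014, 0.0138, -0.0074], [0.001, 0.014, -0.007], [0.0006, 0.0143, -0.0065], [0.0002, 0.0145, -0.0061], [-0.0003, 0.0146, -0.0057], [-0.0007, 0.0148, -0.0053], [-0.0012, 0.0149, -0.0048], [-0.0016, 0.015, -0.0044], [-0.0021, 0.0151, -0.0039], [-0.0025, 0.0151, -0.0035]]
T [[-0.003, 0.0151, -0.003], [-0.0034, 0.0151, -0.0026], [-0.0039, 0.0151, -0.0021], [-0.0043, 0.015, -0.0017], [-0.0048, 0.0149, -0.0013], [-0.0052, 0.0148, -0.0008], [-0.0056, 0.0147, -0.0004], [-0.0061, 0.0145, 0.0], [-0.0065, 0.0143, 0.0005], [-0.0069, 0.0141, 0.0009], [-0.0073, 0.0138, 0.0013], [-0.0077, 0.0136, 0.0017]]
rot [-0.0296, 0.0002, -0.0298] x 24
```

>>> drive_tool --translation '[[0.0022,0.0132,-0.0082],[0.0018,0.0135,-0.0078],[0.0014,0.0138,-0.0074],[0.001,0.014,-0.007],[0.0006,0.0143,-0.0065],[0.0002,0.0145,-0.0061],[-0.0003,0.0146,-0.0057],[-0.0007,0.0148,-0.0053],[-0.0012,0.0149,-0.0048],[-0.0016,0.015,-0.0044],[-0.0021,0.0151,-0.0039],[-0.0025,0.0151,-0.0035]]' --rot '[[-0.0296,0,-0.0298],[-0.0296,0,-0.0298],[-0.0296,0,-0.0298],[-0.0296,0,-0.0298],[-0.0296,0,-0.0298],[-0.0296,0,-0.0298],[-0.0296,0,-0.0298],[-0.0296,0,-0.0298],[-0.0296,0,-0.0298],[-0.0296,0,-0.0298],[-0.0296,0,-0.0298],[-0.0296,0,-0.0298]]'

```text
t: 11.33
position: [0.5321, 0.0457, 0.1576]
tcp_rot: [3.141, 0.789, 2.78]
ft_force: [0.4, 1.0, -2.9]
finger_gap: 0.0193
```

```bash
python3 - <<'E'
from h import *
plan([.600,.1975,.205],tool(.1,np.pi/4),12)
E
```

```text
now [0.5321 0.0457 0.1576] dist mm/row 14.4 deg/row 2.2 q [ 0.34 -0.31 -0.85  0.37 -0.48  0.54] t 11.33
T [[-0.0034, 0.0138, -0.0022], [-0.0038, 0.0138, -0.0018], [-0.0041, 0.0137, -0.0015], [-0.0045, 0.0137, -0.0011], [-0.0049, 0.0135, -0.0007], [-0.0052, 0.0134, -0.0003], [-0.0056, 0.0133, 0.0], [-0.006, 0.0131, 0.0004], [-0.0063, 0.0129, 0.0007], [-0.0067, 0.0127, 0.0011], [-0.007, 0.0125, 0.0014], [-0.0073, 0.0123, 0.0018]]
rot [-0.0272, 0.0003, -0.0272] x 12
```

>>> drive_tool --translation '[[-0.0034,0.0138,-0.0022],[-0.0038,0.0138,-0.0018],[-0.0041,0.0137,-0.0015],[-0.0045,0.0137,-0.0011],[-0.0049,0.0135,-0.0007],[-0.0052,0.0134,-0.0003],[-0.0056,0.0133,0.0],[-0.006,0.0131,0.0004],[-0.0063,0.0129,0.0007],[-0.0067,0.0127,0.0011],[-0.007,0.0125,0.0014],[-0.0073,0.0123,0.0018]]' --rot '[[-0.0272,0,-0.0272],[-0.0272,0,-0.0272],[-0.0272,0,-0.0272],[-0.0272,0,-0.0272],[-0.0272,0,-0.0272],[-0.0272,0,-0.0272],[-0.0272,0,-0.0272],[-0.0272,0,-0.0272],[-0.0272,0,-0.0272],[-0.0272,0,-0.0272],[-0.0272,0,-0.0272],[-0.0272,0,-0.0272]]'

```text
t: 12.33
position: [0.5981, 0.2188, 0.209]
tcp_rot: [-3.127, 0.79, -2.976]
ft_force: [-0.4, 0.1, -3.0]
finger_gap: 0.0192
```

```bash
python3 - <<'E'
from h import *
plan([.600,.1975,.165],tool(.1,np.pi/4),5)
S=cam("scene");crop(S,"s10",270,170,410,275);T=cam("top");crop(T,"t10",150,100,290,205)
E
```

```text
now [0.5981 0.2188 0.209 ] dist mm/row 9.8 deg/row 0.64 q [ 0.45 -0.2  -0.69  0.32 -0.22  0.2 ] t 12.33
T [[0.0065, -0.0042, 0.006], [0.0064, -0.0042, 0.0061], [0.0064, -0.0042, 0.0061], [0.0063, -0.0042, 0.0061], [0.0063, -0.0043, 0.0062]]
rot [0.0063, 0.0009, 0.0092] x 5
s10 5.714285714285714
t10 5.714285714285714
```

View pics/s10.png

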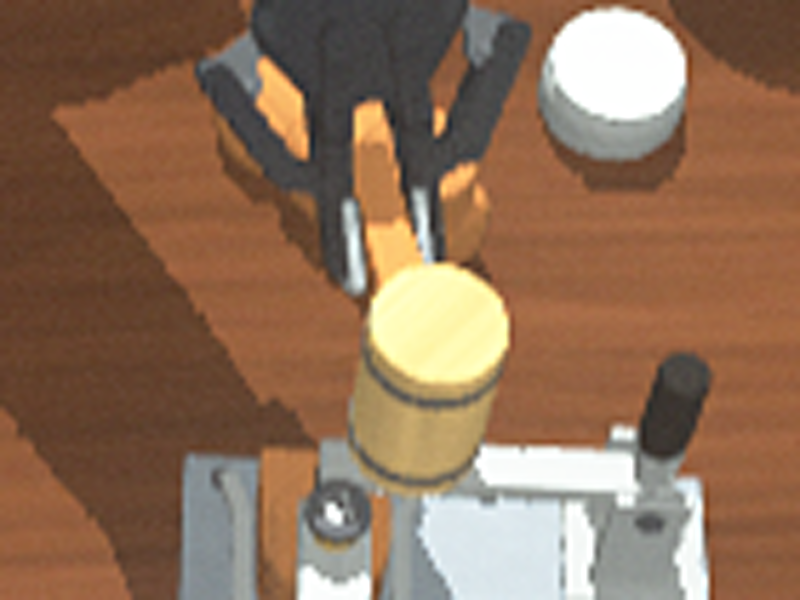

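View pics/t10.png

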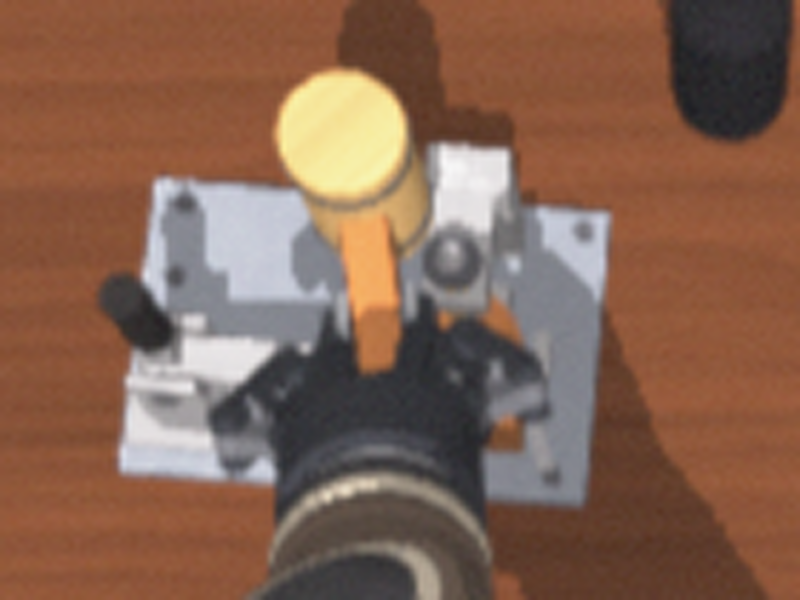

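Pictures s10 and t10: the head (top at t10 (343,135)) has overshot about 25 mm to +y of the punch, which is at t10 (455,255). I'll correct sideways and re-measure.

>>> drive_tool --translation '[[0.001,-0.005,0.001],[0.001,-0.005,0.001],[0.001,-0.005,0.001],[0.001,-0.005,0.001],[0.001,-0.001,0.001],[0,0,0]]' --rot '[[0.006,0,0.009],[0.006,0,0.009],[0.006,0,0.009],[0.006,0,0.009],[0.006,0,0.009],[0,0,0]]'

```text
t: 12.93
position: [0.6001, 0.195, 0.1999]
tcp_rot: [-3.14, 0.788, -3.047]
ft_force: [0.2, 0.7, -3.1]
finger_gap: 0.0191
```

```bash
python3 - <<'E'
from h import *
plan([.600,.1975,.165],tool(.1,np.pi/4),5)
S=cam("scene");crop(S,"s11",270,170,410,275);T=cam("top");crop(T,"t11",150,100,290,205)
E
```

```text
now [0.6001 0.195  0.1999] dist mm/row 7.0 deg/row 0.08 q [ 0.42 -0.2  -0.71  0.31 -0.23  0.23] t 12.93
T [[0.0049, 0.0005, 0.0049], [0.0049, 0.0005, 0.005], [0.0049, 0.0005, 0.005], [0.0049, 0.0005, 0.005], [0.0049, 0.0005, 0.005]]
rot [-0.001, 0.0006, -0.0007] x 5
s11 5.714285714285714
t11 5.714285714285714
```

View pics/s11.png

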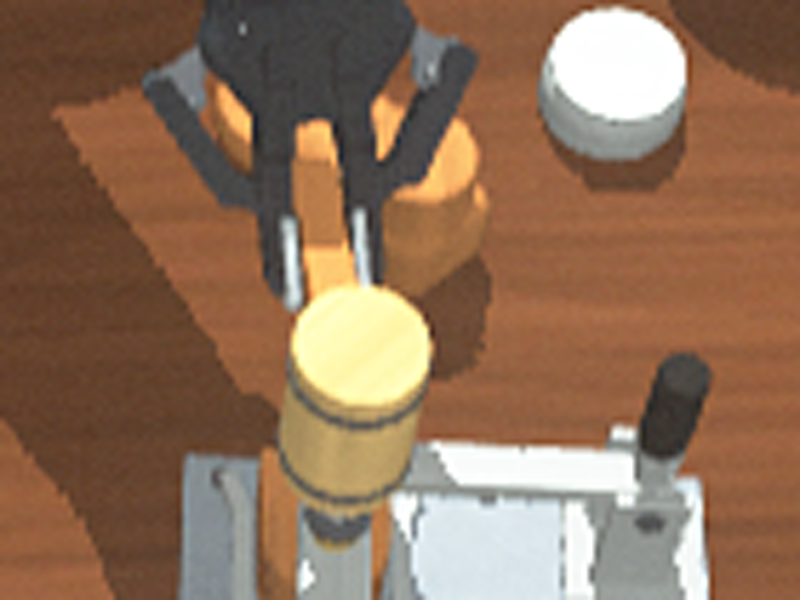

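View pics/t11.png

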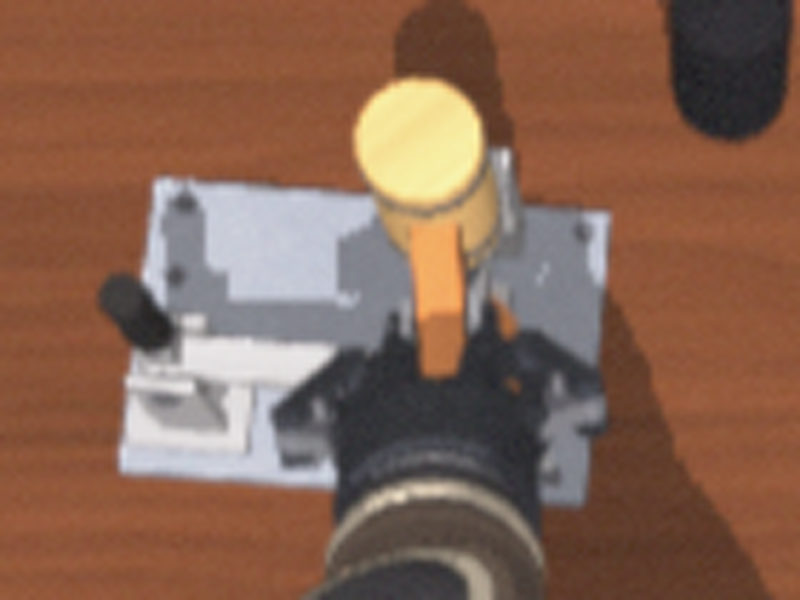

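```bash
python3 - <<'E'
from h import *
T=cam("top");S=cam("scene")
a=(150+420/5.714-.5,100+142/5.714-.5);b=(270+361/5.714-.5,170+347/5.714-.5)
print(tri(T,a,S,b),onz(T,*a,.258),r.get_obs()["position"],"want xy",jig(21,-55,126))
E
```

```text
(array([0.65334168, 0.19945526, 0.25890057]), np.float64(0.0001591910664954611)) [0.65372734 0.19964924 0.258     ] [0.60053076 0.19587494 0.20093748] want xy [0.65145833 0.20030332 0.126     ]
```

The triangulated head centre is (0.653, 0.199), 2 mm from the punch axis, with its underside about 43 mm above the punch. Lowering.

>>> drive_tool --translation '[[0.004,0,0.004],[0.004,0,0.004],[0.004,0,0.004],[0.004,0,0.004],[0.004,0,0.004],[0.004,0,0.004],[0.0035,0,0.0035],[0,0,0]]' --rot '[[0,0,0],[0,0,0],[0,0,0],[0,0,0],[0,0,0],[0,0,0],[0,0,0],[0,0,0]]'

```text
t: 13.8
position: [0.6003, 0.1963, 0.1572]
tcp_rot: [-3.14, 0.789, -3.044]
ft_force: [0.2, -0.7, -3.7]
finger_gap: 0.0191
```

>>> drive_tool --translation '[[0.004,0,0.004],[0.004,0,0.004],[0.003,0,0.003]]' --rot '[[0,0,0],[0,0,0],[0,0,0]]'

```text
t: 14.05
position: [0.6021, 0.1968, 0.1435]
tcp_rot: [3.141, 0.794, -3.046]
ft_force: [-10.0, -1.8, 11.2]
finger_gap: 0.0192
```

>>> drive_tool --translation '[[0.001,0,0.001],[0,0,0],[0,0,0]]' --rot '[[0,0,0],[0,0,0],[0,0,0]]'

```text
t: 14.3
position: [0.604, 0.1975, 0.1451]
tcp_rot: [3.139, 0.801, -3.048]
ft_force: [-1.5, -0.0, 0.9]
finger_gap: 0.019
```

```bash
python3 - <<'E'
from h import *
S=cam("scene");crop(S,"s12",270,170,410,275);T=cam("top");crop(T,"t12",150,100,290,205)
o=r.get_obs();print(o["position"],o["ft_force"])
E
```

```text
s12 5.714285714285714
t12 5.714285714285714
[0.60400184 0.19745297 0.14505295] [-1.16938025  0.98662951  0.73484059]
```

View pics/s12.png

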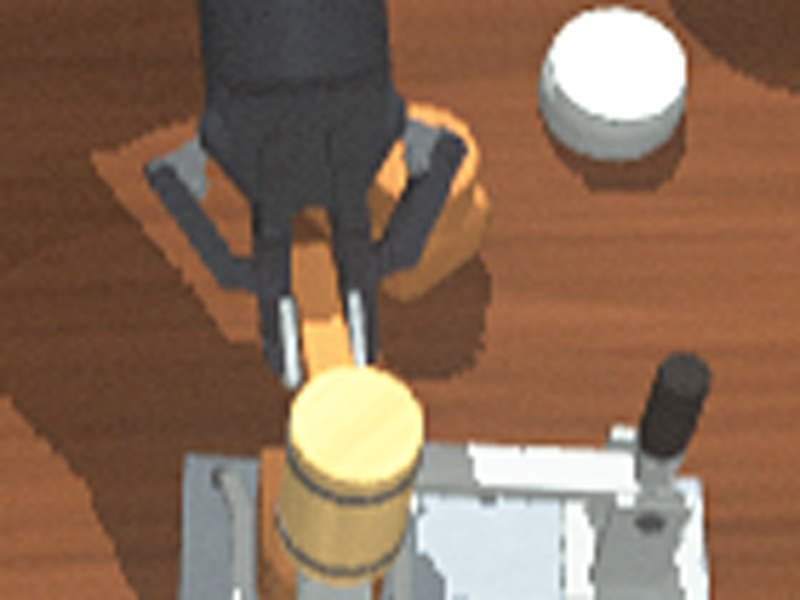

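View pics/t12.png

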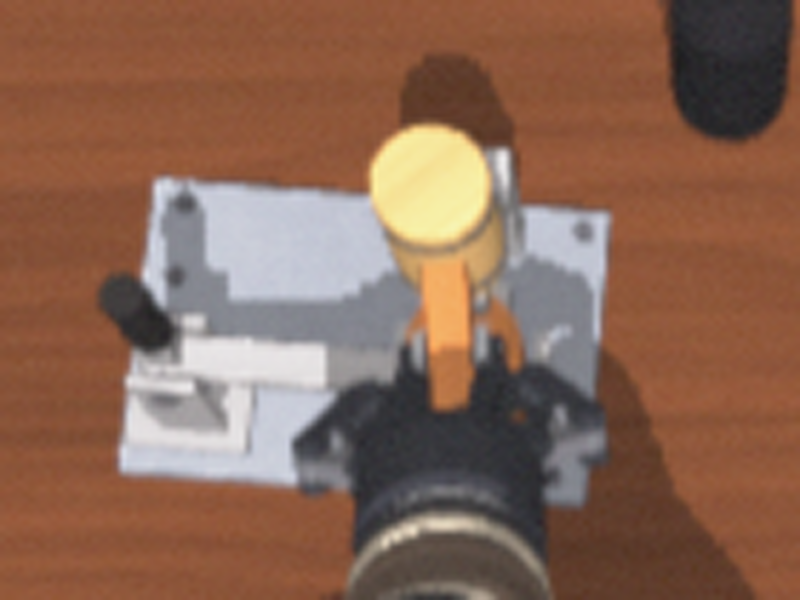

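>>> drive_tool --translation '[[0.004,0,0.003],[0.003,0,0.002],[0.003,0,0.002]]' --rot '[[0,0,0],[0,0,0],[0,0,0]]'

```text
t: 14.65
position: [0.607, 0.1985, 0.1428]
tcp_rot: [3.135, 0.818, -3.054]
ft_force: [-9.0, -1.9, 10.3]
finger_gap: 0.0195
```

```bash
python3 - <<'E'
from h import *
T=cam("top");S=cam("scene")
crop(S,"s13",270,170,410,275);crop(T,"t13",150,100,290,205)
a=(150+431/5.714-.5,100+185/5.714-.5);b=(270+356/5.714-.5,170+425/5.714-.5)
print("before",tri(T,a,S,b)); o=r.get_obs();print(o["position"],o["ft_force"])
E
```

```text
s13 5.714285714285714
t13 5.714285714285714
before (array([0.65640155, 0.20146944, 0.20547349]), np.float64(2.332185634278374e-05))
[0.60708917 0.19851484 0.1427568 ] [-5.96027392 -1.92477485 10.7119856 ]
```

View pics/s13.png

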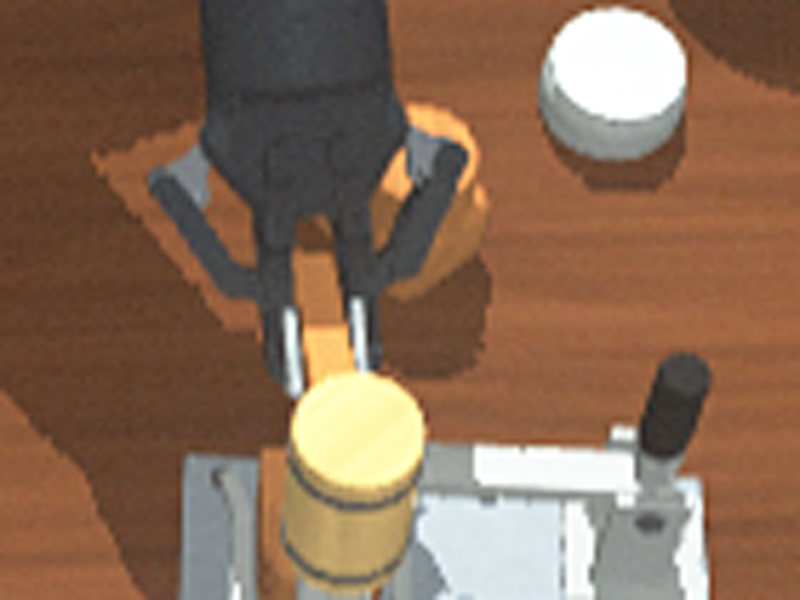

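Picture s13: the head sits on the punch at (357,430), pressed with 11-14 N net upward. The triangulated head top was about 0.2055 m, so the punch is bottomed. The clamp is still level. Now I lift off and choose a free bench spot.

>>> drive_tool --translation '[[-0.004,0,-0.004],[-0.008,0,-0.008],[-0.012,0,-0.012],[-0.012,0,-0.012],[-0.006,0,-0.006],[0,0,0]]' --rot '[[0,0,0],[0,0,0],[0,0,0],[0,0,0],[0,0,0],[0,0,0]]'

```text
t: 15.25
position: [0.6025, 0.1973, 0.199]
tcp_rot: [3.137, 0.809, -3.051]
ft_force: [0.2, 0.3, -3.8]
finger_gap: 0.0192
```

```bash
python3 - <<'E'
from h import *
T=cam("top");S=cam("scene")
i=T["img"][:,:,::-1].copy()
for p in[(.50,.05),(.40,.05)]:
    q=proj(T,[*p,0]);cv2.circle(i,(int(q[0]),int(q[1])),4,(0,255,0),1)
cv2.imwrite("pics/t14.png",cv2.resize(i,(800,600)));crop(S,"s14",270,150,410,255)
print(onz(T,433*.7,228*.7,.015))
plan([.455,.05,.12],tool(.05,np.pi/4),16)
E
```

```text
s14 5.714285714285714
[ 0.64473255 -0.00311848  0.015     ]
now [0.6018 0.197  0.1966] dist mm/row 13.8 deg/row 0.18 q [ 0.43 -0.2  -0.73  0.27 -0.24  0.24] t 15.35
T [[0.0104, -0.0083, -0.0039], [0.0104, -0.0083, -0.0039], [0.0103, -0.0083, -0.0039], [0.0103, -0.0084, -0.0038], [0.0103, -0.0084, -0.0038], [0.0103, -0.0084, -0.0038], [0.0103, -0.0085, -0.0037], [0.0103, -0.0085, -0.0037], [0.0103, -0.0085, -0.0037], [0.0103, -0.0085, -0.0036], [0.0103, -0.0086, -0.0036], [0.0102, -0.0086, -0.0036]]
T [[0.0102, -0.0086, -0.0035], [0.0102, -0.0086, -0.0035], [0.0102, -0.0087, -0.0035], [0.0102, -0.0087, -0.0035]]
rot [0.0021, 0.0013, 0.0018] x 16
```

View pics/t14.png

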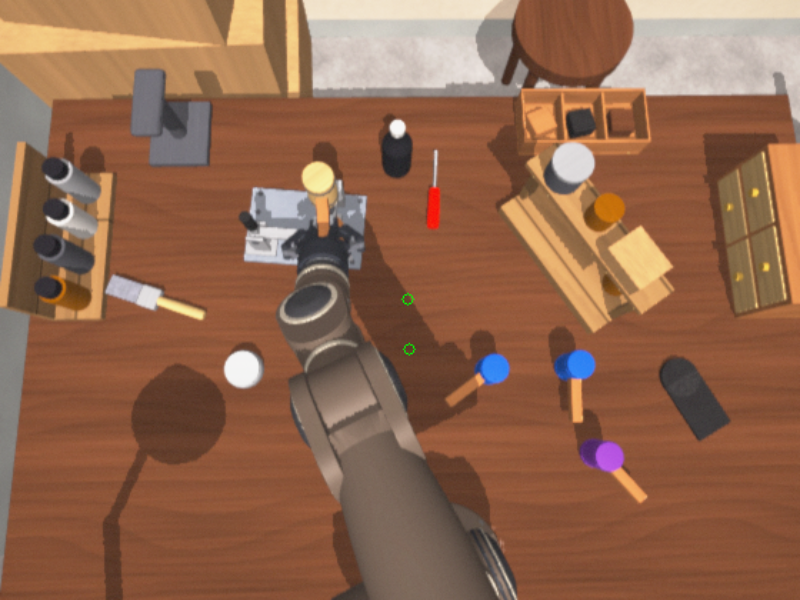

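View pics/s14.png

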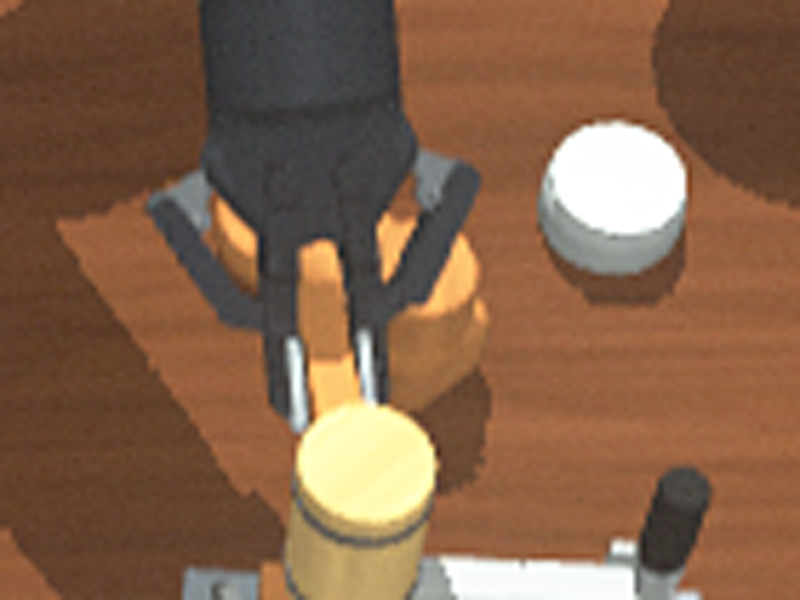

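Picture t14: the green spot at (407,299), world (0.50, 0.05), is open bench. Moving there.

>>> drive_tool --translation '[[0.0104,-0.0083,-0.0039],[0.0104,-0.0083,-0.0039],[0.0103,-0.0083,-0.0039],[0.0103,-0.0084,-0.0038],[0.0103,-0.0084,-0.0038],[0.0103,-0.0084,-0.0038],[0.0103,-0.0085,-0.0037],[0.0103,-0.0085,-0.0037],[0.0103,-0.0085,-0.0037],[0.0103,-0.0085,-0.0036],[0.0103,-0.0086,-0.0036],[0.0102,-0.0086,-0.0036]]' --rot '[[0.0021,0.0013,0.0018],[0.0021,0.0013,0.0018],[0.0021,0.0013,0.0018],[0.0021,0.0013,0.0018],[0.0021,0.0013,0.0018],[0.0021,0.0013,0.0018],[0.0021,0.0013,0.0018],[0.0021,0.0013,0.0018],[0.0021,0.0013,0.0018],[0.0021,0.0013,0.0018],[0.0021,0.0013,0.0018],[0.0021,0.0013,0.0018]]'

```text
t: 16.35
position: [0.4743, 0.0779, 0.114]
tcp_rot: [-3.131, 0.761, -3.074]
ft_force: [0.5, 0.5, -2.5]
finger_gap: 0.0195
```

```bash
python3 - <<'E'
from h import *
plan([.455,.05,.065],tool(.05,np.pi/4),8)
E
```

```text
now [0.4743 0.0779 0.114 ] dist mm/row 7.5 deg/row 0.2 q [ 0.24 -0.48 -1.05  0.24 -0.13  0.13] t 16.35
T [[0.0061, -0.0033, 0.0027], [0.0061, -0.0033, 0.0026], [0.0061, -0.0033, 0.0026], [0.0061, -0.0033, 0.0026], [0.0061, -0.0033, 0.0026], [0.0062, -0.0033, 0.0026], [0.0062, -0.0033, 0.0025], [0.0062, -0.0034, 0.0025]]
rot [0.0003, -0.0031, 0.0016] x 8
```

```bash
python3 - <<'E'
from h import *
plan([.505,.055,.065],tool(.06,np.pi/4),8)
S=cam("scene");crop(S,"s15",200,130,340,235)
E
```

```text
now [0.4743 0.0779 0.114 ] dist mm/row 7.8 deg/row 0.19 q [ 0.24 -0.48 -1.05  0.24 -0.13  0.13] t 16.35
T [[0.0016, -0.003, 0.007], [0.0016, -0.0031, 0.007], [0.0016, -0.0031, 0.007], [0.0016, -0.0031, 0.007], [0.0017, -0.0031, 0.007], [0.0017, -0.0031, 0.0069], [0.0017, -0.0031, 0.0069], [0.0017, -0.0031, 0.0069]]
rot [-0.0006, -0.0031, 0.0007] x 8
s15 5.714285714285714
```

View pics/s15.png

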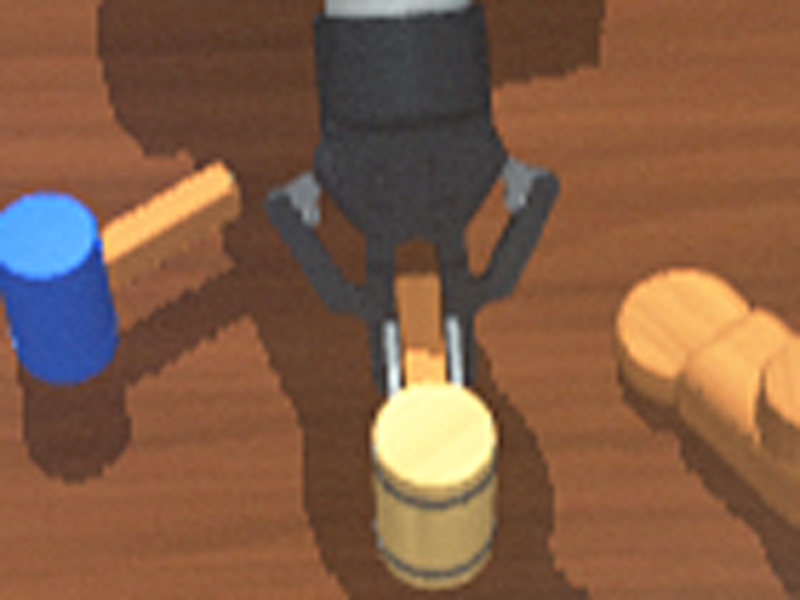

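>>> drive_tool --translation '[[0.0016,-0.003,0.007],[0.0016,-0.003,0.007],[0.0016,-0.003,0.007],[0.0016,-0.003,0.007],[0.0016,-0.003,0.007],[0.0016,-0.003,0.007],[0.0016,-0.003,0.007],[0.0016,-0.003,0.007],[0,0,0]]' --rot '[[0,-0.003,0],[0,-0.003,0],[0,-0.003,0],[0,-0.003,0],[0,-0.003,0],[0,-0.003,0],[0,-0.003,0],[0,-0.003,0],[0,0,0]]'

```text
t: 17.15
position: [0.4936, 0.049, 0.0476]
tcp_rot: [-3.127, 0.767, -3.075]
ft_force: [0.2, 0.4, -2.9]
finger_gap: 0.0195
```

```bash
python3 - <<'E'
from h import *
print(r.get_obs()["q"])
S=cam("scene");crop(S,"s16",200,130,340,235);T=cam("top");crop(T,"t16",240,150,320,210)
E
```

```text
[ 0.13695618 -0.33709078 -1.16272751 -0.02004817 -0.06373323  0.0510207 ]
s16 5.714285714285714
t16 10.0
```

View pics/s16.png

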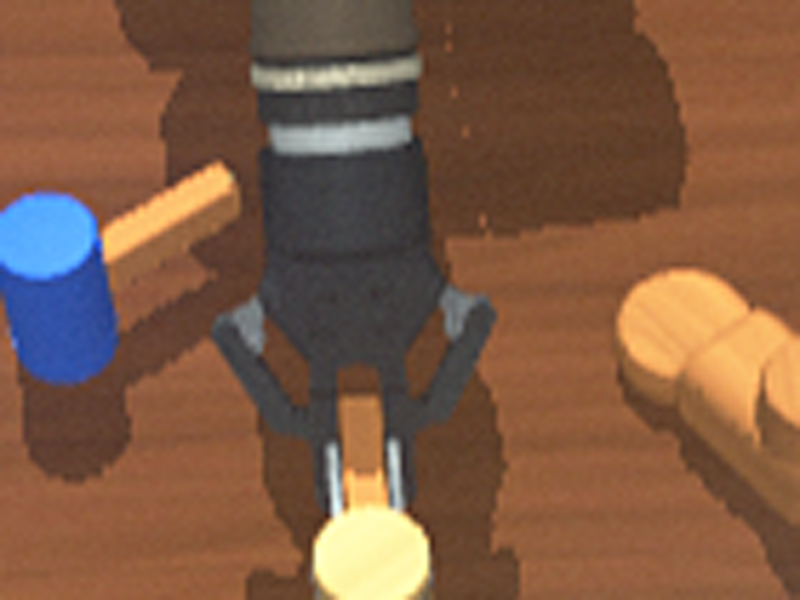

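View pics/t16.png

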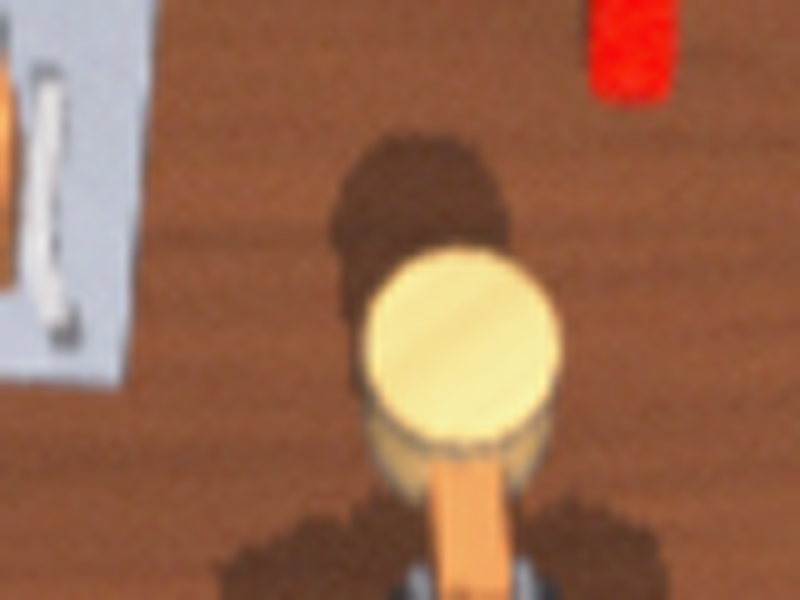

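```bash
python3 - <<'E'
from h import *
plan([.525,.052,.046],tool(.06,.787),5)
E
```

```text
now [0.4937 0.0494 0.0486] dist mm/row 6.3 deg/row 0.22 q [ 0.14 -0.34 -1.16 -0.02 -0.06  0.05] t 17.25
T [[-0.0041, 0.0002, 0.0047], [-0.0041, 0.0002, 0.0047], [-0.0041, 0.0002, 0.0048], [-0.0041, 0.0001, 0.0048], [-0.0041, 0.0001, 0.0048]]
rot [-0.002, -0.0032, 0.0009] x 5
```

>>> drive_tool --translation '[[-0.0041,0,0.0047],[-0.0041,0,0.0047],[-0.0041,0,0.0047],[-0.0041,0,0.0047],[-0.0041,0,0.0047],[0,0,0]]' --rot '[[-0.002,-0.003,0.001],[-0.002,-0.003,0.001],[-0.002,-0.003,0.001],[-0.002,-0.003,0.001],[-0.002,-0.003,0.001],[0,0,0]]'

```text
t: 17.75
position: [0.5293, 0.0525, 0.0488]
tcp_rot: [3.139, 0.789, -3.082]
ft_force: [0.8, -0.0, -2.6]
finger_gap: 0.0194
```

```bash
python3 - <<'E'
from h import *
plan([.525,.052,.034],tool(.06,.787),4)
S=cam("scene");crop(S,"s17",220,180,320,255)
E
```

```text
now [0.5293 0.0525 0.0488] dist mm/row 3.9 deg/row 0.08 q [ 0.12 -0.25 -1.13 -0.1  -0.04  0.04] t 17.75
T [[0.0034, -0.0001, 0.0018], [0.0034, -0.0001, 0.0018], [0.0034, -0.0001, 0.0018], [0.0034, -0.0001, 0.0019]]
rot [0.0006, 0.0013, -0.0] x 4
s17 8.0
```

View pics/s17.png

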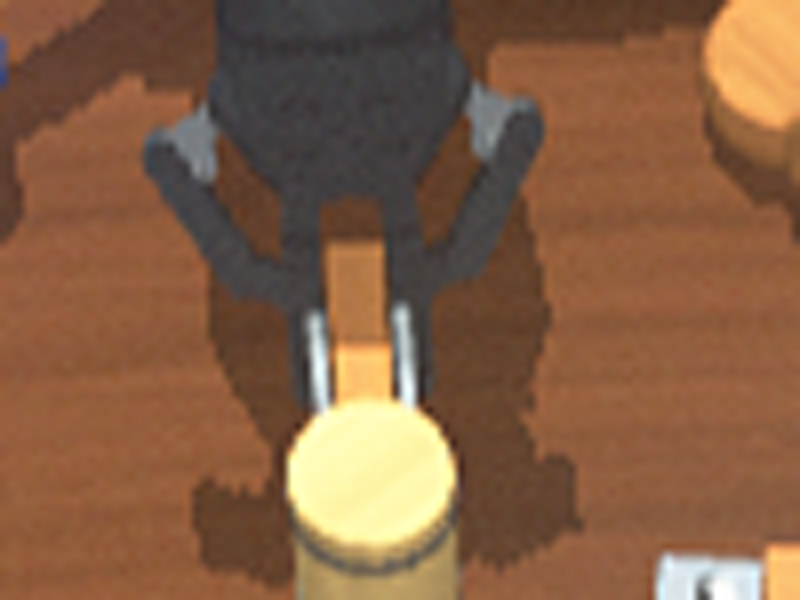

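>>> drive_tool --translation '[[0.003,0,0.003],[0.003,0,0.003],[0.002,0,0.002],[0.0015,0,0.0015],[0,0,0]]' --rot '[[0,0,0],[0,0,0],[0,0,0],[0,0,0],[0,0,0]]'

```text
t: 18.22
position: [0.5279, 0.0523, 0.0328]
tcp_rot: [3.139, 0.786, -3.082]
ft_force: [-1.0, 0.3, -3.0]
finger_gap: 0.0193
```

>>> drive_tool --translation '[[0.0015,0,0.0015],[0,0,0]]' --rot '[[0,0,0],[0,0,0]]'

```text
t: 18.38
position: [0.5279, 0.0524, 0.0305]
tcp_rot: [3.139, 0.787, -3.082]
ft_force: [1.0, 0.4, -2.9]
finger_gap: 0.0195
```

>>> drive_tool --translation '[[0.0015,0,0.0015],[0,0,0]]' --rot '[[0,0,0],[0,0,0]]'

```text
t: 18.55
position: [0.5295, 0.0526, 0.0306]
tcp_rot: [3.139, 0.792, -3.082]
ft_force: [-1.0, -0.6, -3.3]
finger_gap: 0.0196
```

>>> drive_tool --translation '[[0.002,0,0.002],[0.002,0,0.002]]' --rot '[[0,0,0],[0,0,0]]'

```text
t: 18.72
position: [0.5329, 0.0529, 0.0295]
tcp_rot: [3.139, 0.801, -3.083]
ft_force: [-12.0, -1.8, 15.0]
finger_gap: 0.0195
```

```bash
python3 - <<'E'
from h import *
o=r.get_obs();print(o["position"],o["ft_force"],o["torque"],o["q"])
T=cam("top");crop(T,"t18",240,130,320,190);S=cam("scene");crop(S,"s18",220,190,320,265)
E
```

```text
[0.53288775 0.05286695 0.02950979] [-11.99893199  -1.76580765  15.00244403] [-0.06672753 -0.0145106  -0.06423398] [ 0.12230289 -0.19870014 -1.16444672 -0.1951185  -0.04244692  0.0440576 ]
t18 10.0
s18 8.0
```

View pics/s18.png

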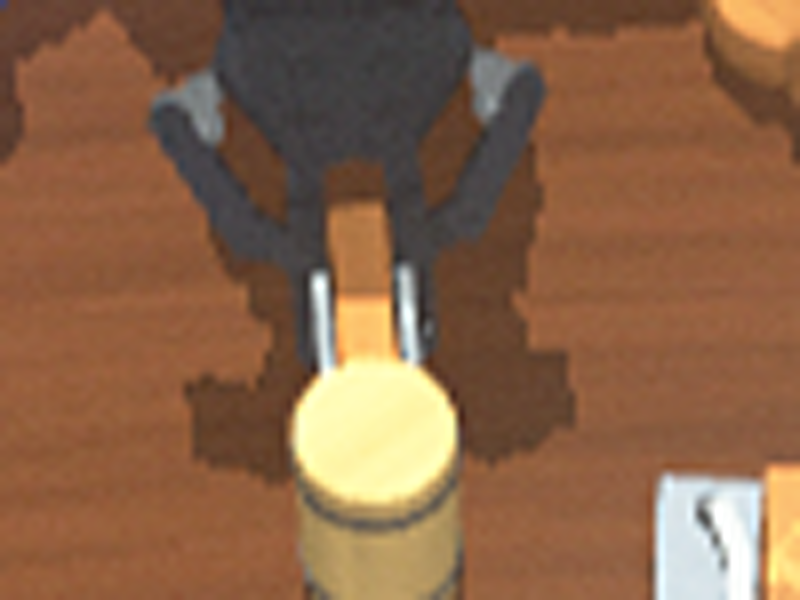

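The mallet is on the bench (15 N at z=0.0295). I'll ease the load and let go.

>>> drive_tool --translation '[[0,0,-0.001],[0,0,0]]' --rot '[[0,0,0],[0,0,0]]'

```text
t: 18.98
position: [0.533, 0.053, 0.0312]
tcp_rot: [3.138, 0.803, -3.083]
ft_force: [-0.6, -0.4, -2.7]
finger_gap: 0.0193
```

>>> drive_tool --gripper 0.05 --translation '[[0,0,0],[0,0,0],[0,0,0],[0,0,0],[0,0,0],[0,0,0]]' --rot '[[0,0,0],[0,0,0],[0,0,0],[0,0,0],[0,0,0],[0,0,0]]'

```text
t: 19.48
position: [0.5348, 0.0532, 0.033]
tcp_rot: [3.138, 0.807, -3.083]
ft_force: [-1.0, -0.1, 0.6]
finger_gap: 0.0501
```

```bash
python3 - <<'E'
from h import *
T=cam("top");crop(T,"t19",240,130,320,190);S=cam("scene");crop(S,"s19",220,190,320,265)
E
```

```text
t19 10.0
s19 8.0
```

View pics/s19.png

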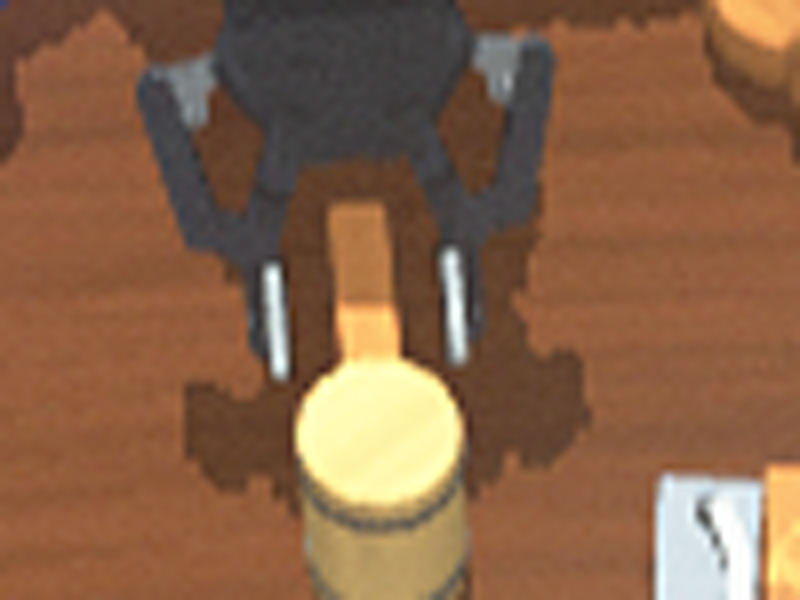

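View pics/t19.png

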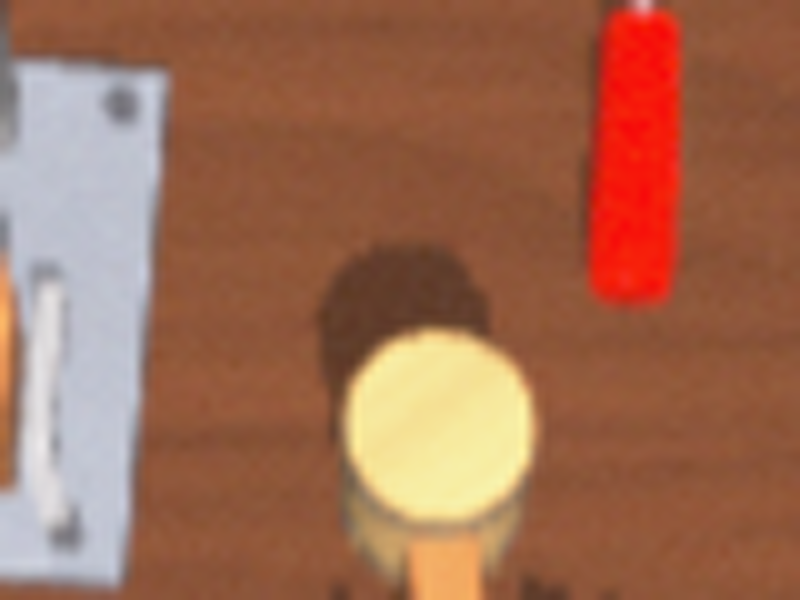

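Pictures s19 and t19: the mallet stands free on its face (top at s19 (380,430)), the fingers are clear on both sides of the handle, and it is well off the jig and the driver. Backing out.

>>> drive_tool --translation '[[0,0,-0.012],[0,0,-0.02],[0,0,-0.025],[0,0,-0.025],[0,0,-0.02],[-0.02,0,-0.02],[-0.02,0,-0.02],[-0.02,0,-0.02]]' --rot '[[0,0,0],[0,0,0],[0,0,0],[0,0,0],[0,0,0],[0,0,0],[0,0,0],[0,0,0]]'

```text
t: 20.25
position: [0.4505, 0.0471, 0.1829]
tcp_rot: [3.14, 0.79, -3.082]
ft_force: [1.3, -0.4, 0.9]
finger_gap: 0.05
```

```bash
python3 - <<'E'
from h import *
T=cam("top");crop(T,"t20",130,100,330,250);S=cam("scene");crop(S,"s20",220,180,400,315)
# start of opening: -y side of clamp handle, x=-12, tip z 125
plan(jig(-62,15,165),tool(JA,np.pi/4),14)
E
```

```text
t20 4.0
s20 4.444444444444445
now [0.4543 0.0476 0.19  ] dist mm/row 18.6 deg/row 0.63 q [ 0.14 -0.63 -0.97  0.44 -0.06  0.06] t 20.35
T [[-0.0054, 0.0159, 0.0082], [-0.0053, 0.016, 0.008], [-0.0052, 0.0161, 0.0079], [-0.0051, 0.0162, 0.0078], [-0.0049, 0.0163, 0.0076], [-0.0048, 0.0164, 0.0075], [-0.0047, 0.0165, 0.0074], [-0.0046, 0.0166, 0.0072], [-0.0045, 0.0166, 0.0071], [-0.0044, 0.0167, 0.007], [-0.0042, 0.0168, 0.0068], [-0.0041, 0.0169, 0.0067]]
T [[-0.004, 0.017, 0.0066], [-0.0039, 0.0171, 0.0064]]
rot [0.0079, 0.0011, 0.0076] x 14
```

View pics/s20.png

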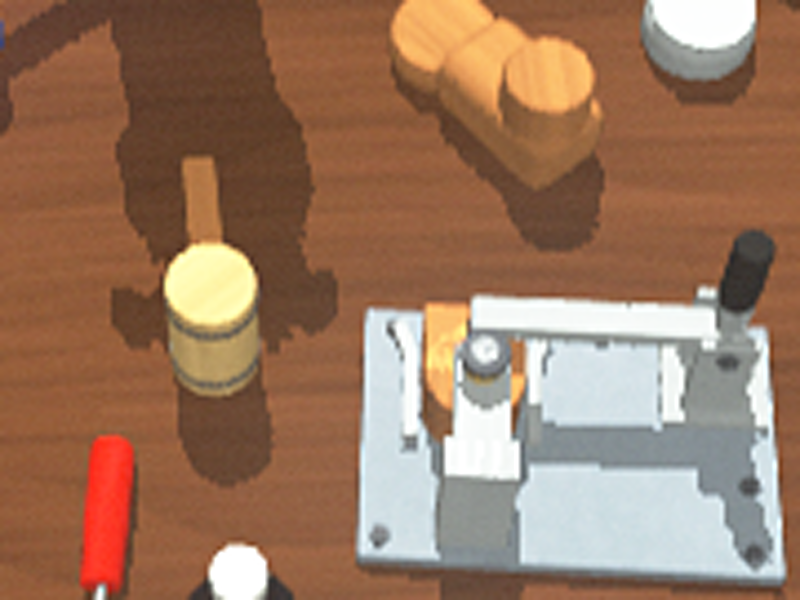

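View pics/t20.png

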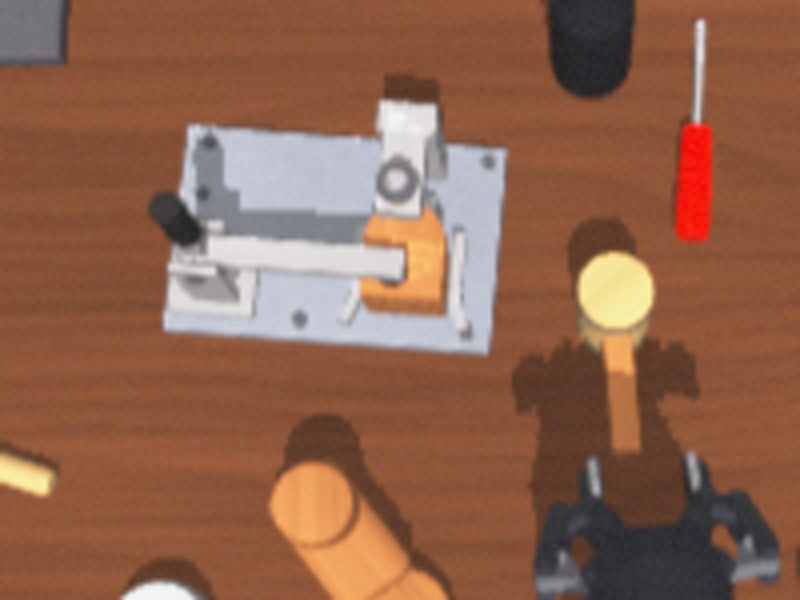

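Pictures s20 and t20: the mallet stands upright on the open bench. The punch is back up, the heel is seated and the clamp is shut. Next, opening the clamp by its handle with the fingers shut.

>>> drive_tool --gripper 0.0 --translation '[[-0.0054,0.0159,0.0082],[-0.0053,0.016,0.008],[-0.0052,0.0161,0.0079],[-0.0051,0.0162,0.0078],[-0.0049,0.0163,0.0076],[-0.0048,0.0164,0.0075],[-0.0047,0.0165,0.0074],[-0.0046,0.0166,0.0072],[-0.0045,0.0166,0.0071],[-0.0044,0.0167,0.007],[-0.0042,0.0168,0.0068],[0,0,0]]' --rot '[[0.0079,0.001,0.0076],[0.0079,0.001,0.0076],[0.0079,0.001,0.0076],[0.0079,0.001,0.0076],[0.0079,0.001,0.0076],[0.0079,0.001,0.0076],[0.0079,0.001,0.0076],[0.0079,0.001,0.0076],[0.0079,0.001,0.0076],[0.0079,0.001,0.0076],[0.0079,0.001,0.0076],[0,0,0]]'

```text
t: 21.35
position: [0.5531, 0.2349, 0.1642]
tcp_rot: [-3.14, 0.791, 3.073]
ft_force: [0.0, 0.4, 0.2]
finger_gap: 0.0
```

```bash
python3 - <<'E'
from h import *
plan(jig(-14,25,127),tool(JA,np.pi/4),8)
E
```

```text
now [0.5531 0.2349 0.1642] dist mm/row 11.7 deg/row 0.17 q [ 0.63 -0.17 -0.74  0.34 -0.48  0.53] t 21.35
T [[-0.0026, 0.0066, 0.0093], [-0.0026, 0.0067, 0.0092], [-0.0026, 0.0067, 0.0092], [-0.0026, 0.0067, 0.0092], [-0.0026, 0.0067, 0.0092], [-0.0026, 0.0068, 0.0092], [-0.0026, 0.0068, 0.0092], [-0.0026, 0.0068, 0.0092]]
rot [0.0019, 0.0008, 0.0021] x 8
```

>>> drive_tool --translation '[[-0.0026,0.0066,0.0093],[-0.0026,0.0067,0.0092],[-0.0026,0.0067,0.0092],[-0.0026,0.0067,0.0092],[-0.0026,0.0067,0.0092],[-0.0026,0.0068,0.0092],[-0.0026,0.0068,0.0092],[-0.0026,0.0068,0.0092],[0,0,0]]' --rot '[[0.0019,0.0008,0.0021],[0.0019,0.0008,0.0021],[0.0019,0.0008,0.0021],[0.0019,0.0008,0.0021],[0.0019,0.0008,0.0021],[0.0019,0.0008,0.0021],[0.0019,0.0008,0.0021],[0.0019,0.0008,0.0021],[0,0,0]]'

```text
t: 22.1
position: [0.6224, 0.2814, 0.1147]
tcp_rot: [-3.129, 0.775, 3.06]
ft_force: [-0.5, 0.3, 0.8]
finger_gap: 0.0002
```

```bash
python3 - <<'E'
from h import *
plan(jig(-14,130,124),tool(JA,np.pi/4),14)
S=cam("scene");crop(S,"s21",270,170,410,275)
E
```

```text
now [0.6224 0.2814 0.1147] dist mm/row 7.7 deg/row 0.06 q [ 0.63  0.06 -0.64  0.24 -0.48  0.55] t 22.1
T [[-0.0006, 0.0076, -0.0004], [-0.0006, 0.0076, -0.0004], [-0.0006, 0.0076, -0.0004], [-0.0006, 0.0076, -0.0004], [-0.0006, 0.0076, -0.0004], [-0.0006, 0.0076, -0.0004], [-0.0006, 0.0076, -0.0004], [-0.0006, 0.0076, -0.0004], [-0.0006, 0.0076, -0.0004], [-0.0006, 0.0076, -0.0004], [-0.0006, 0.0076, -0.0004], [-0.0006, 0.0076, -0.0004]]
T [[-0.0005, 0.0076, -0.0004], [-0.0005, 0.0076, -0.0004]]
rot [-0.0004, -0.0008, 0.0005] x 14
s21 5.714285714285714
```

View pics/s21.png

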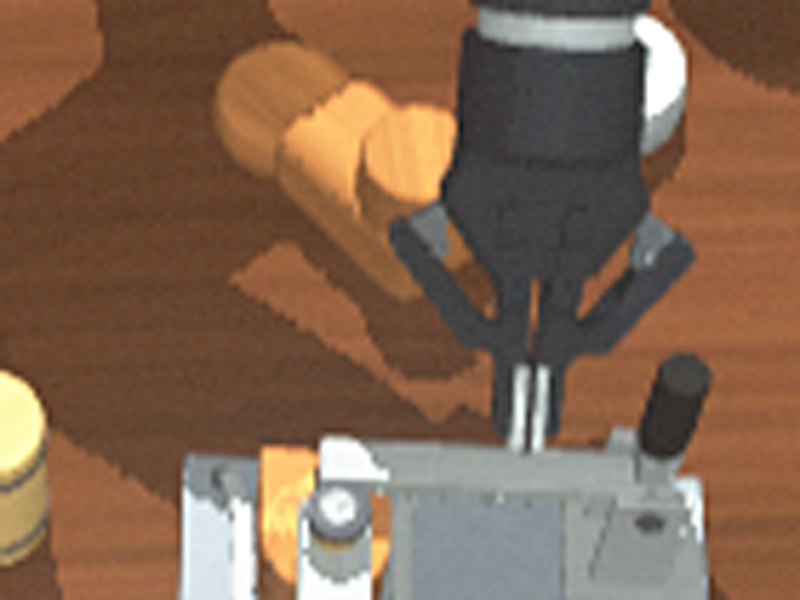

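Picture s21: the shut fingertips at (527,445) are on the -y side of the upright clamp handle at (680,400). Sweeping toward +y.

>>> drive_tool --translation '[[-0.005,0.004,-0.005],[-0.005,0.006,-0.005],[0,0.0076,0],[0,0.0076,0],[0,0.0076,0],[0,0.0076,0],[0,0.0076,0],[0,0.0076,0],[0,0.0076,0],[0,0.0076,0],[0,0.0076,0]]' --rot '[[0,0,0],[0,0,0],[0,0,0],[0,0,0],[0,0,0],[0,0,0],[0,0,0],[0,0,0],[0,0,0],[0,0,0],[0,0,0]]'

```text
t: 23.07
position: [0.626, 0.35, 0.1282]
tcp_rot: [-3.093, 0.778, 3.066]
ft_force: [-1.2, -6.9, 0.1]
finger_gap: -0.0003
```

```bash
python3 - <<'E'
from h import *
plan(jig(-14,135,124),tool(JA,np.pi/4),6)
S=cam("scene");crop(S,"s22",270,170,410,275)
E
```

```text
now [0.626  0.35   0.1282] dist mm/row 7.3 deg/row 0.38 q [ 0.74  0.15 -0.49  0.37 -0.57  0.66] t 23.07
T [[-0.0001, 0.0072, 0.0007], [-0.0001, 0.0072, 0.0008], [-0.0001, 0.0072, 0.0008], [-0.0, 0.0072, 0.0008], [-0.0, 0.0072, 0.0009], [-0.0, 0.0072, 0.0009]]
rot [-0.0062, -0.0011, 0.0019] x 6
s22 5.714285714285714
```

View pics/s22.png

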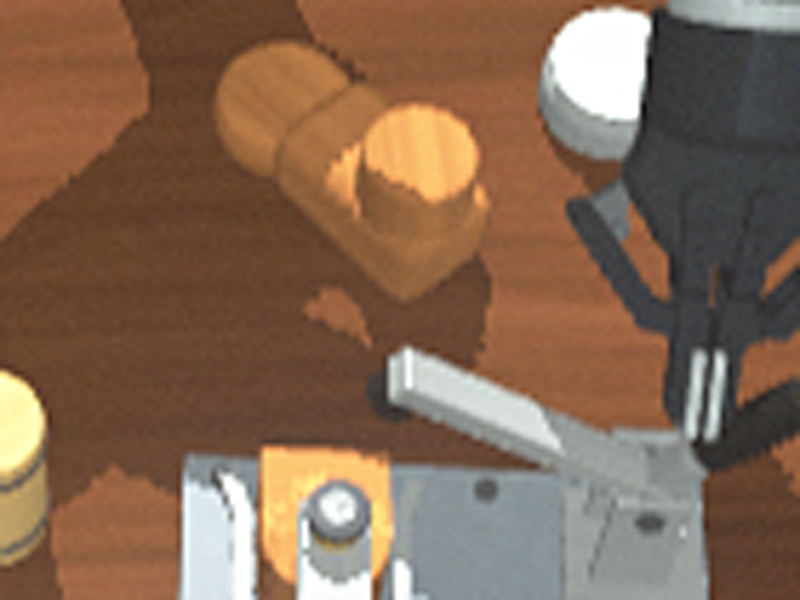

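Picture s22: the handle is being pushed over, the arm is rising (end at (400,375)), and the heel has stayed put. Continuing.

>>> drive_tool --translation '[[0,0.0072,0],[0,0.0072,0],[0,0.0072,0],[0,0.0072,0],[0,0.0072,0],[0,0.0072,0],[0,0.004,0],[0,0,0]]' --rot '[[-0.004,0,0.001],[-0.004,0,0.001],[-0.004,0,0.001],[-0.004,0,0.001],[-0.004,0,0.001],[-0.004,0,0.001],[0,0,0],[0,0,0]]'

```text
t: 23.78
position: [0.6307, 0.4047, 0.1261]
tcp_rot: [-3.125, 0.778, 3.06]
ft_force: [-0.2, -0.1, 0.1]
finger_gap: -0.0001
```

```bash
python3 - <<'E'
from h import *
S=cam("scene");crop(S,"s23",290,170,430,275);T=cam("top");crop(T,"t23",110,100,250,205)
E
```

```text
s23 5.714285714285714
t23 5.714285714285714
```

View pics/s23.png

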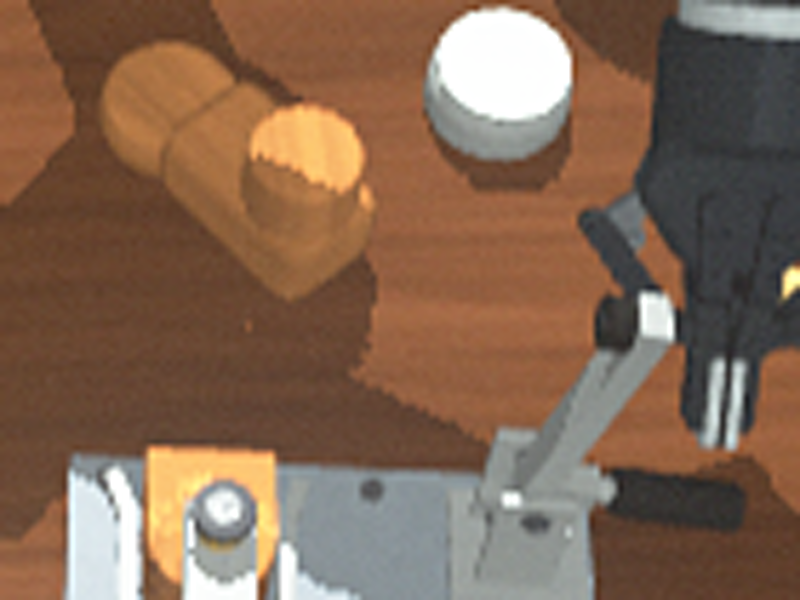

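View pics/t23.png

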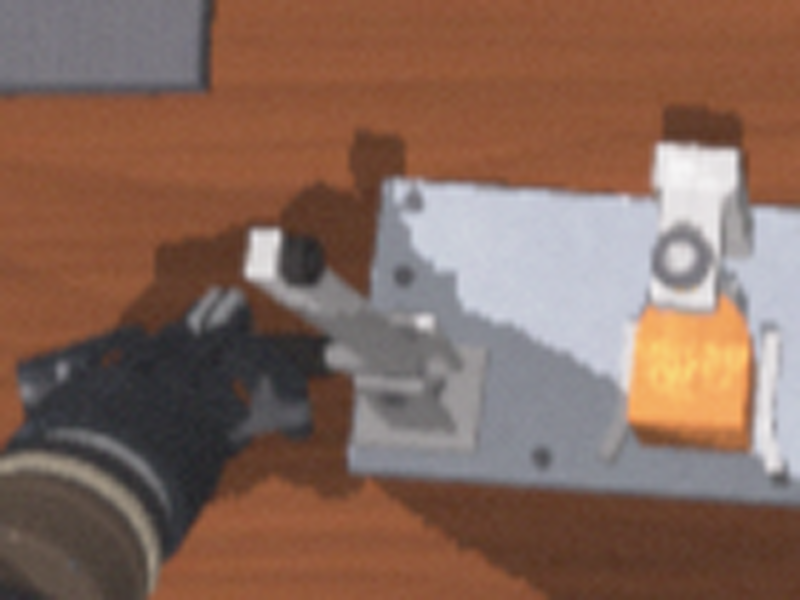

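Pictures s23 and t23: the clamp is back at its starting open look (arm end at s23 (655,315), handle level at (680,500)), with no force on the tool. Retreating.

>>> drive_tool --translation '[[0,0.002,-0.01],[0,0.003,-0.02],[0,0.003,-0.025],[0,0.003,-0.025],[0,0,-0.025],[0,0,-0.015],[0,0,0],[0,0,0],[0,0,0],[0,0,0]]' --rot '[[0,0,0],[0,0,0],[0,0,0],[0,0,0],[0,0,0],[0,0,0],[0,0,0],[0,0,0],[0,0,0],[0,0,0]]'

```text
t: 24.72
position: [0.5421, 0.4214, 0.2168]
tcp_rot: [-3.124, 0.777, 3.057]
ft_force: [0.4, 0.1, -1.2]
finger_gap: 0.0003
```

```bash
python3 - <<'E'
from h import *
o=r.get_obs();print(o["position"],o["ft_force"],o["t"])
S=cam("scene");T=cam("top")
cv2.imwrite("pics/s24.png",cv2.resize(S["img"][:,:,::-1],(800,600),interpolation=cv2.INTER_CUBIC));crop(T,"t24",140,100,340,250)
E
```

```text
[0.5420505  0.42142045 0.21677258] [ 0.44326966  0.0648849  -1.23830858] 24.7167
t24 4.0
```

View pics/s24.png

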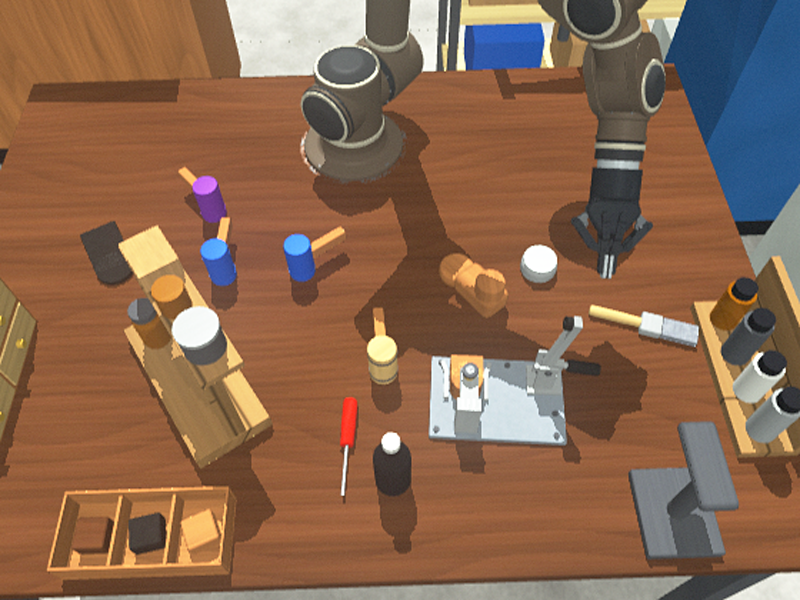

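View pics/t24.png

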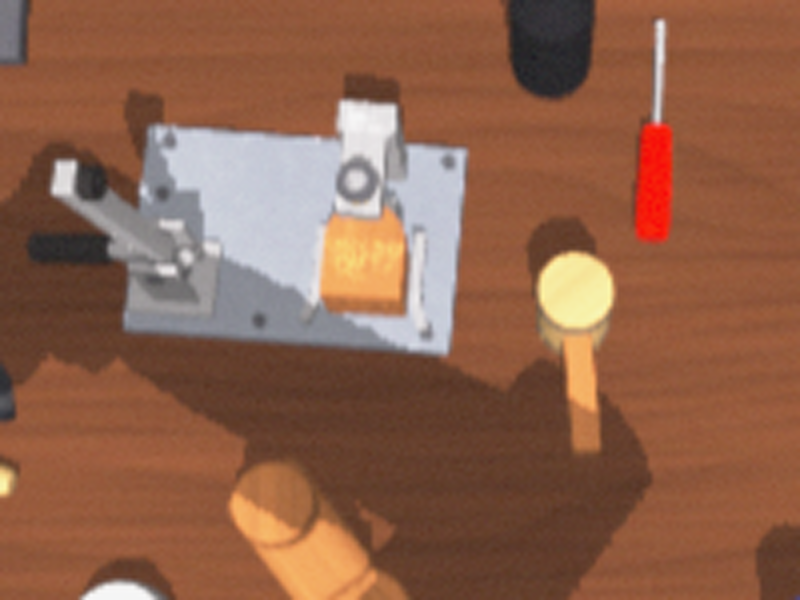

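```bash
python3 - <<'E'
from station import r
print(r.close_job(), r.get_obs()["t"])
E
```

```text
the job is handed in; nothing more can be done
the job is handed in; nothing more can be done
```

The heel is marked and the job is handed in, at about 25 s of the 72 s allowed. I pushed the clamp shut with closed fingers, then fetched the plain wooden mallet from under the shelf and pressed the punch down with its head. After that I stood the mallet on the open bench near (0.58, 0.05) and pushed the clamp back open by its handle.

**Punch:** it was pressed down rather than struck. The push was about 14 N, against the 4.5 N that holds it down. Head height measured from the two cameras gave about 10.5 mm of travel, good to 1–2 mm; that reading was taken between two pushes, at about 4 N. The joint value itself was not readable, so "fully down" rests on that force and height.

**Last pictures:**
- **Jig:** the heel is in the nest at the same pixels as at the start, to within 1–2 px. The punch is up and the clamp looks as it did when it started open.
- **Mallet:** it stands upright on its face, off the jig.
- **Bystanders:** the jar, driver, brush, tin, flask, last and coloured mallets look unmoved, and the robot touches nothing.

No check failed. The force of the clamp on the heel could not be measured, so I judged it only from the arm lying level on the heel.

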